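# Fetch the sample carton from behind the bottles and weigh it

## Robot

A 7-joint arm with a two-finger parallel gripper is mounted at the origin on the work surface. World frame = base frame: x ahead of the robot, y to its left, z up, the work surface at z = 0. Lengths are in m, angles in rad, forces in N, time in s.
With the tool pointing down it reaches from about 0.425 to 0.925 m from the base axis. Payload 6.8 kg.
Tool frame: the origin (TCP) lies at the very end of the fingers, on their centre line; the grasp point (between the pads) lies bot.hold_point_z behind it (bot.hold_point_z is the distance from the TCP to the grasp point, in m); x points along the fingers, z is the direction in which the jaws open and shut, and the axes are right-handed (so a half turn about x gives the same grasp; the last joint's range is limited). The gripper opens to 85 mm and grips with 20 to 120 N. Pads are 22 mm wide; open, the fingers measure 114 mm over their backs; the gripper's body (76 mm by 85 mm) begins 54 mm behind the grasp point. The pads swing forward as they close: fully open they stand 13 mm farther back than shut.
Start: joints at [1.219, 0.477, 0.022, 1.555, -0.011, 1.109, -0.083], TCP at [0.163, -0.655, 0.231] pointing down, gripper open.
Joint ranges: [-2.96, 2.96], [-0.34, 2.1], [-1.41, 1.46], [0.24, 2.44], [-1.37, 4.51], [0.17, 1.92], [-2.96, 2.96]. Speed limits (rad/s): [2.39, 2.39, 3.14, 3.14, 3.14, 3.14, 3.14].

## Interface

Orientations are given as a unit quaternion [w, x, y, z].
In Python, from station import bot gives the robot as it stands.
- The arm moves only by the tool drive_tool, never from a script. Its arguments are lists of equal length, an entry for each row: "slide": the shift along the world's x, y, z in mm, a list of three; "turn": the turn, a rotation vector about the world's x, y, z in rad, a list of three; "gripper": the opening, from 0 (shut) to 1 (fully open). A call has 1 to 10 rows; each row is the pose to reach, as a shift and turn from the pose measured when the call began; what a row does not reach only later rows make up. A row lasts 1/10 s, in which the tool goes at most 50 mm and 8.59 degrees, less where a joint would pass 70% of its speed; a pose out of reach is approached as far as the arm can. A call with a gripper value outside its range is refused whole. The fingers move at their own pace and stop on an object; "squeeze" is the grip in N (left out, the last holds). Time passes only in rows, so rows that repeat a pose let the fingers close. It gives the time, the measured TCP pose, the force and the opening at its end, in the units of the state.
- bot.get_obs(): the state, without advancing time (a new reading comes with each control period).
- bot.read_camera(name): name is "side" or "top"; returns a dict with "color" (384x512x3 uint8, red, green, blue), "fovy" (degrees; the focal length in pixels is half the picture's height over the tangent of half this angle, whatever the lens; pixels are square), "cx", "cy" (the principal point, pixels), "dist_coeffs" ([k1, k2, p1, p2, k3] as OpenCV has them; the pictures are not rectified), "R" (3x3) and "t" (3): a world point X has camera coordinates R X + t. Camera axes: x right, y down, z forward; pixel columns grow to the right and rows downward; lengths in m; the calibration is good to about 2 mm. A picture is of the moment at which its call begins. There is no depth.
- bot.hand_in(): hands the job in, once; it reports no verdict.
The state is a dict: "t": time; "q": joint angles; "joint_vel": joint speeds; "joint_torque": joint torques, N m; "eef_pos": TCP position; "tool_rot": TCP orientation; "contact_force": force on the tool from outside, world axes, zero at the start; "torque": the same for the moment, N m; "gripper_width": opening from 0.0 (shut) to 1.0 (fully open).
Only numpy, scipy, OpenCV 4.12 (cv2) and the standard library are available. Lean on these libraries where they do the work, as an engineer would, in place of code of your own. Each camera call takes 0.05 s, during which the arm holds its last target.

## Task

The small sample carton on the aluminium tray is hemmed in behind a roll-on bottle, a jar and a lotion bottle. Stand all three aside in the empty grey side tray, then set the carton flat on the middle of the scale's steel pan, its length along the pan's longer side, and last put each container back upright on the very place on the aluminium tray where it stood. Set everything down instead of dropping it, tip nothing over, and leave the loose cap and the cardboard core on the tray where they are.

Things in the scene. Friction and masses are not known exactly. Their poses are not given: they have to be found in the camera images.
- rollon_mid (a point): Roll-on bottle, white with a rounded black cap: a cylinder 42 mm in diameter up to 62 mm, then the cap 41 mm wide, straight up to 82 mm and then narrowing to a dome, 96 mm tall in all; about 90 g. It is the one standing in the aluminium tray (others like it, set in ranks at the table's sides, are stock and not part of the job). The position given is on its axis, half-way up; z is its axis (upright at the start). Dry plastic, grasped round its sides.
- jar_mid (a point): Jar, white with a full-width flat black lid: 52 mm in diameter, 86 mm tall; about 130 g. The widest of the three containers. The position given is on its axis, half-way up; z is its axis (upright at the start). Dry plastic, grasped round its sides.
- lotion_mid (a point): Lotion bottle, white with sloping shoulders and a narrow (22 mm) black cap: body 46 mm in diameter up to 68 mm, 96 mm tall in all; about 120 g. The position given is on its axis, half-way up; z is its axis (upright at the start). Dry plastic, grasped round its sides.
- carton_mid (a point): Closed brown sample carton, 44 mm (its x) by 100 mm (its y) by 46 mm high, about 160 g; can be gripped only across its 44 mm. It lies on the aluminium tray just behind (+x of) the containers, about 10 to 15 mm from them. The position given is its centre.
- stock_tray: Fixed shallow aluminium tray, 180 mm (x) by 320 mm (y), rim 20 mm high and 6 mm thick, floor 6 mm above the table. Origin at the centre of its underside. The three containers stand in it in a row along its y, 90 mm apart, each on a grey ring mark (62 mm) 45 mm to the -x side of the tray's centre, at y = -90, 0 and 90 mm; which stands on which mark changes. The carton lies behind them, some 15 mm to the +x side of the centre. Its x, y, z axes are fixed to it, z up.
- side_tray: Empty fixed grey plastic side tray, 280 mm (x) by 130 mm (y), rim 20 mm high and 6 mm thick, floor 6 mm above the table. Origin at the centre of its underside. It stands on one side of the aluminium tray, the scale on the other, and they change sides. Its x, y, z axes are fixed to it, z up.
- pan (a point): Centre of the top of the steel pan of the white bench scale: a flat fixed plate 130 mm (x) by 170 mm (y), its top 58 mm above the table. A black panel on the scale's -x side is 45 mm high. x and y are along the pan's sides, z up.
- cap_mid (a point): Loose spare black cap, 39 mm in diameter, 34 mm high with a domed top, standing on the aluminium tray near one end of the carton. The position given is half-way up. To be left alone.
- core_mid (a point): Loose cardboard core, a ring 40 mm in diameter with a 28 mm hole, 30 mm high, standing on the aluminium tray near the other end of the carton. The position given is half-way up. To be left alone.
There are look-alikes about, which are no part of the job. What is shaped like the part that bears lotion_mid but yellow is not meant.

How it is judged:
On the way, in this order (a step that is already met when the one before it is completed fails the run):
1. all three containers stand upright, released, in the grey side tray (x of rollon_mid in the frame of side_tray between -0.125 and 0.125 m and y of rollon_mid in the frame of side_tray between -0.05 and 0.05 m and z of rollon_mid in the frame of side_tray between 0.048 and 0.06 m and angle between each of rollon_mid, jar_mid, lotion_mid's own z axis and vertical below 0.12 rad and linear speed of each of rollon, jar, lotion below 0.03 m/s and contact force between each of rollon, jar, lotion and the fingers below 0.2 N and x of jar_mid in the frame of side_tray between -0.125 and 0.125 m and y of jar_mid in the frame of side_tray between -0.05 and 0.05 m and z of jar_mid in the frame of side_tray between 0.043 and 0.055 m and x of lotion_mid in the frame of side_tray between -0.125 and 0.125 m and y of lotion_mid in the frame of side_tray between -0.05 and 0.05 m and z of lotion_mid in the frame of side_tray between 0.048 and 0.06 m), for 0.2 s.
2. the carton lies centred on the scale's pan, released, while the containers still stand in the side tray (all of step 1 and horizontal distance between carton_mid and pan below 0.015 m and z of carton_mid in the frame of pan between 0.018 and 0.029 m and angle between the y axis of carton_mid and the y axis of pan, either way round below 0.26 rad and angle between carton_mid's own z axis and vertical below 0.1 rad and linear speed of carton below 0.03 m/s and contact force between carton and the fingers below 0.2 N), for 0.2 s.
At the end, for the whole second after the job is handed in: Carton flat on the pan, within 15 mm of its centre and 15 degrees of its longer side; roll-on, jar and lotion bottle upright on the aluminium tray, each within 14 mm of where it stood at the start; cap and core within 20 mm of where they were; all released and at rest (horizontal distance between carton_mid and pan below 0.015 m and z of carton_mid in the frame of pan between 0.018 and 0.029 m and angle between the y axis of carton_mid and the y axis of pan, either way round below 0.26 rad and angle between carton_mid's own z axis and vertical below 0.1 rad and linear speed of each of carton, rollon, jar, lotion below 0.03 m/s and contact force between each of carton, rollon, jar, lotion and the fingers below 0.2 N and distance of each of rollon_mid, jar_mid, lotion_mid from where it was at the start of the episode below 0.014 m and angle between each of rollon_mid, jar_mid, lotion_mid's own z axis and vertical below 0.12 rad and distance of each of cap_mid, core_mid from where it was at the start of the episode below 0.02 m); the robot touches nothing.
It fails at once if a container or the carton is tipped over (angle between any of rollon_mid, jar_mid, lotion_mid, carton_mid's own z axis and vertical above 0.8 rad).
It fails at once if a container or the carton is dropped (moves faster than 0.7 m/s while not held: a fall of more than 25 mm) ((linear speed of rollon above 0.7 m/s and contact force between rollon and the fingers below 0.05 N) or (linear speed of jar above 0.7 m/s and contact force between jar and the fingers below 0.05 N) or (linear speed of lotion above 0.7 m/s and contact force between lotion and the fingers below 0.05 N) or (linear speed of carton above 0.7 m/s and contact force between carton and the fingers below 0.05 N)).
It fails at once if the loose cap or core is moved by more than 20 mm (distance of any of cap_mid, core_mid from where it was at the start of the episode above 0.02 m).
It also fails if it takes over 131 s, if anything falls off the work surface, if the arm or the gripper's body presses on something with over 40 N, if the wrist force passes 120 N, or if a joint passes its speed limit or range.

## Working session

There is one attempt and no reset: what is moved stays moved. The work goes in short steps, Python scripts to look and compute and a tool call to move; the robot and the scene stay as the last step left them, time stands still between calls to the robot, and variables do not carry over. Pictures are saved under pics/ and viewed, and the job is handed in when it is done.

Besides the shell and the picture viewer there is one more tool, called after "Emit:" in YAML: its name, and indented under it one key for each argument. drive_tool: Moves the arm, as the interface text tells. Its arguments: {"type":"object","properties":{"slide":{"type":"array"},"turn":{"type":"array"},"gripper":{"type":"array"},"squeeze":{"type":"number"}},"required":["slide","turn","gripper"]}

```bash
ls; mkdir -p pics
python3 - <<'E'
from station import bot
import cv2
print(bot.get_obs(), bot.hold_point_z)
for n in("side","top"):
    c=bot.read_camera(n); cv2.imwrite(f"pics/{n}0.png",c["color"][:,:,::-1])
    print(n,{k:v for k,v in c.items() if k!="color"})
E
```

```text
pics
{'t': 0.0, 'q': array([ 1.21888757,  0.47778036,  0.02237418,  1.5564604 , -0.01145809,
        1.10931344, -0.08309808]), 'joint_vel': array([ 0.00083808,  0.00052026,  0.00155884, -0.00041865,  0.0006708 ,
       -0.00131825, -0.00043402]), 'joint_torque': array([ 2.18251921e-05, -5.96464741e+01,  1.60782550e+00, -2.81199610e+01,
        1.23818233e-02,  9.36430326e-03, -1.97841683e-05]), 'eef_pos': array([ 0.16275283, -0.65446795,  0.23033587]), 'tool_rot': array([ 0.55654393,  0.43582908,  0.55764215, -0.43514032]), 'contact_force': array([ 0.21175265,  0.09382185, -0.50205035]), 'torque': array([ 0.02853041,  0.02649627, -0.01628964]), 'gripper_width': 0.9993265530858126} 0.0187
side {'fovy': 46.04786538795209, 'cx': 252.28094255524857, 'cy': 185.8297765792551, 'dist_coeffs': array([-0.076566,  0.      ,  0.      ,  0.      ,  0.      ]), 'R': array([[-0.99991091,  0.01312952,  0.00240709],
       [ 0.00731116,  0.68956738, -0.72418463],
       [-0.01116805, -0.72410251, -0.68960194]]), 't': array([0.48094608, 0.06584281, 0.97345698])}
top {'fovy': 47.30369078595521, 'cx': 253.92210204280423, 'cy': 192.21320784563514, 'dist_coeffs': array([0.01509853, 0.        , 0.        , 0.        , 0.        ]), 'R': array([[ 0.00352906, -0.99998914,  0.00304408],
       [-0.99819826, -0.00370505, -0.05988746],
       [ 0.05989809, -0.00282725, -0.99820049]]), 't': array([0.01273011, 0.5076301 , 1.20296165])}
```

Run:
```python
import cv2
for n in("side","top"):
    i=cv2.imread(f"pics/{n}0.png"); cv2.imwrite(f"pics/{n}0b.png",cv2.resize(i,(800,600),interpolation=cv2.INTER_CUBIC))
```

```text
(no output)
```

View pics/top0b.png

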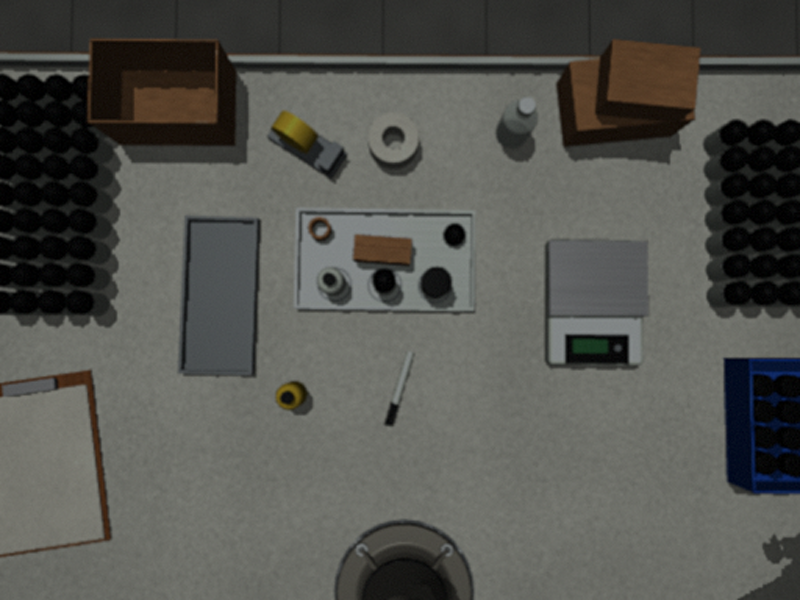

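View pics/side0b.png

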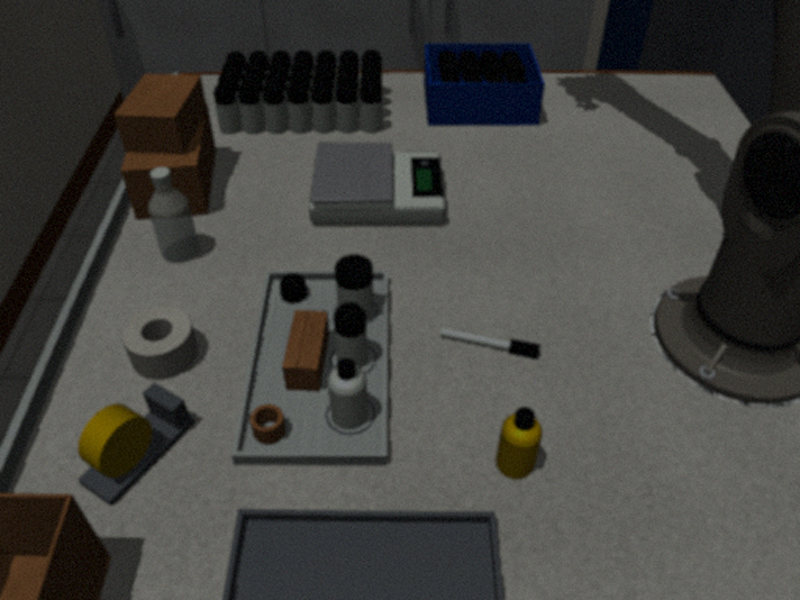

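The top view shows (800×600 picture) the lotion at (333,281), roll-on at (384,281), jar at (436,283), carton at (383,250), side tray around (220,296) and pan around (598,278). Next I'll measure them at full resolution.

```bash
cat > h.py <<'E'
import numpy as np, cv2
from station import bot
def K(c):
    f=c["color"].shape[0]/2/np.tan(np.radians(c["fovy"]/2)); return np.array([[f,0,c["cx"]],[0,f,c["cy"]],[0,0,1]])
def plane(c,px,z):
    p=cv2.undistortPoints(np.float64(px).reshape(-1,1,2),K(c),c["dist_coeffs"]).reshape(-1,2)
    d=np.c_[p,np.ones(len(p))]@c["R"]; o=-c["R"].T@c["t"]
    return o+d*((z-o[2])/d[:,2:])
def proj(c,X):
    return cv2.projectPoints(np.float64(X).reshape(-1,3),cv2.Rodrigues(c["R"])[0],c["t"],K(c),c["dist_coeffs"])[0].reshape(-1,2)
def snap(n,f=None):
    c=bot.read_camera(n)
    if f: cv2.imwrite("pics/"+f,c["color"][:,:,::-1])
    return c
def blobs(m,amin=40):
    n,l,s,ce=cv2.connectedComponentsWithStats(m.astype(np.uint8))
    return [(ce[i],s[i],l==i) for i in range(1,n) if s[i][4]>=amin]
def crop(c,x0,y0,x1,y1,f,k=6):
    cv2.imwrite("pics/"+f,cv2.resize(c["color"][y0:y1,x0:x1,::-1],None,fx=k,fy=k,interpolation=cv2.INTER_CUBIC))
E
python3 - <<'E'
from h import *
c=snap("top"); crop(c,185,130,310,205,"t1.png"); crop(c,105,130,225,245,"t2.png",5);crop(c,340,145,425,240,"t3.png",6)
s=snap("side"); crop(s,145,155,265,300,"s1.png",4)
h=cv2.cvtColor(c["color"],cv2.COLOR_RGB2HSV); 
br=(h[...,0]<20)&(h[...,1]>90)&(h[...,2]>50)
dk=h[...,2]<35
for nm,m in(("brown",br),("dark",dk)):
    for ce,st,l in blobs(m[130:205,185:310],20): 
        print(nm,ce+[185,130],st)
        if nm=="brown": print(cv2.minAreaRect(np.argwhere(l)[:,::-1].astype(np.float32)+np.float32([185,130])))
E
```

```text
brown [203.96610169 146.01694915] [13  9 14 14 59]
((204.25003051757812, 145.75001525878906), (12.727920532226562, 12.020814895629883), 45.0)
brown [244.59532374 159.25359712] [ 42  21  36  18 556]
((244.5587921142578, 159.23529052734375), (35.97066116333008, 15.415997505187988), 4.39870548248291)
dark [290.49253731 150.09701493] [ 99  14  13  13 134]
dark [245.56521739 179.42934783] [ 54  42  14  16 184]
dark [278.63636364 180.88811189] [ 85  42  19  19 286]
dark [210.5        178.68421053] [22 46  8  7 38]
```

View pics/t1.png

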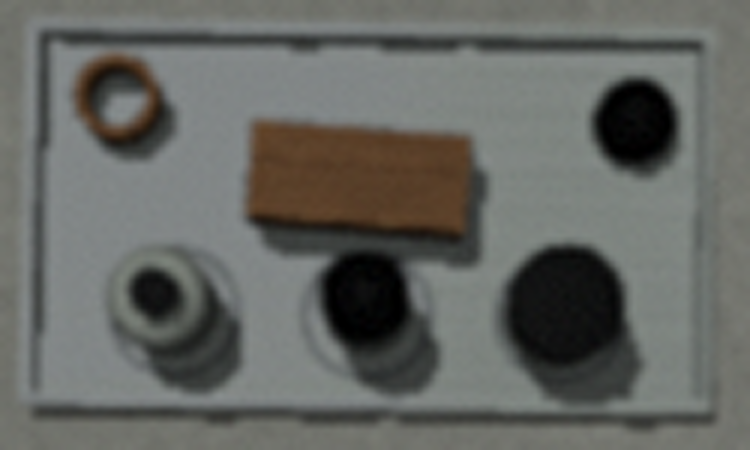

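View pics/t2.png

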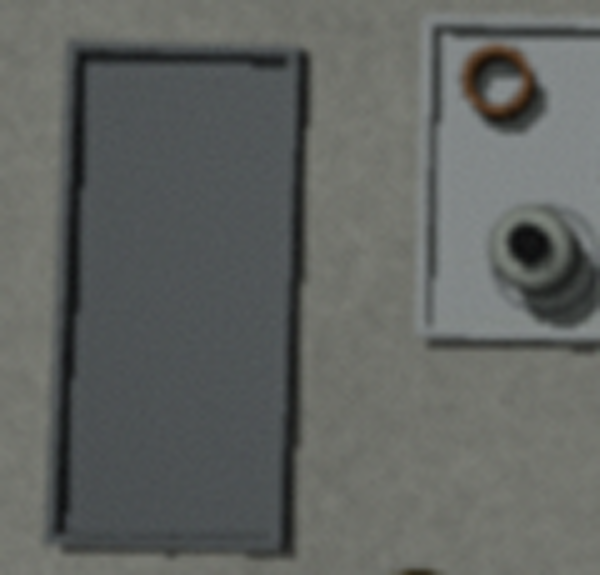

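View pics/t3.png

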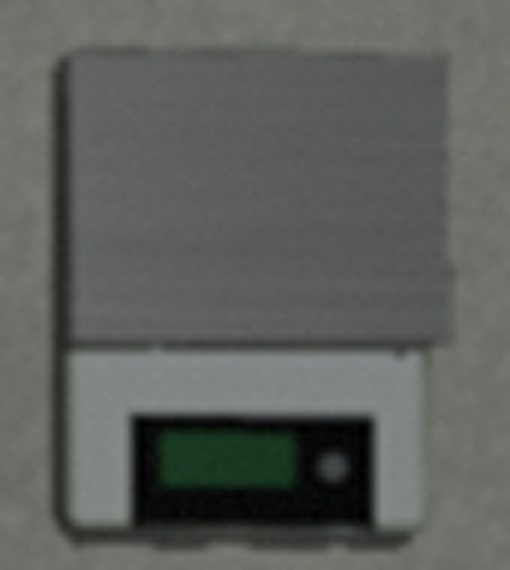

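View pics/s1.png

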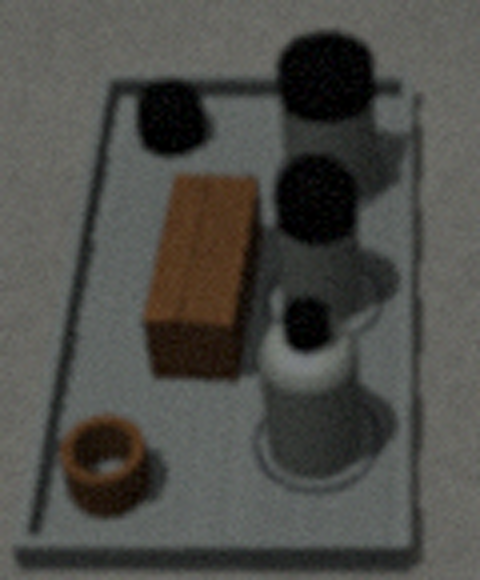

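Run:
```python
from h import *
np.set_printoptions(precision=4,suppress=True)
c=snap("top")
def rect(name,pts,k,off,z):
    P=plane(c,np.array(pts)/k-0.5+0.5/k+np.array(off),z); 
    e=[np.linalg.norm(P[i]-P[(i+1)%4]) for i in range(4)]
    x=P[0]-P[3]+P[1]-P[2]; y=P[0]-P[1]+P[3]-P[2]
    print(name,P.mean(0)[:2],"edges",np.array(e),"ang x",np.arctan2(x[1],x[0]),"ang y",np.arctan2(-y[0],y[1]))
    return P.mean(0),(np.arctan2(x[1],x[0])+np.arctan2(-y[0],y[1]))/2
ct,a=rect("stock",[(30,28),(718,30),(714,414),(30,410)],6,(185,130),.02)
rect("side",[(72,45),(302,50),(292,550),(52,543)],5,(105,130),.02)
rect("pan",[(72,55),(447,55),(452,343),(70,345)],6,(340,145),.058)
R=np.array([[np.cos(a),-np.sin(a)],[np.sin(a),np.cos(a)]])
for y in(.09,0,-.09): print("mark",ct[:2]+R@[-.045,y])
def cen(nm,px,z): print(nm,plane(c,[px],z)[0])
cen("lotion",(210.5,178.7),.102);cen("rollon cap",(245.57,179.43),.090);cen("jar",(278.64,180.9),.092)
cen("carton",(244.56,159.24),.052);cen("cap",(290.5,150.1),.035);cen("core",(203.97,146.0),.036)
d=(160-0); p=plane(c,[(226.6,158),(262.5,160.7)],.052); print("carton len ends",p, np.linalg.norm(p[0]-p[1]))
# side view
s=snap("side"); h=cv2.cvtColor(s["color"],cv2.COLOR_RGB2HSV)
dk=h[...,2]<32
for ce,st,l in blobs(dk[150:300,145:265],30): print(ce+[145,150],st)
```

```text
stock [0.5796 0.0347] edges [0.3197 0.1787 0.3152 0.1776] ang x -0.0007456316043186743 ang y -0.000459460623271487
side [0.516 0.328] edges [0.1277 0.2771 0.1315 0.2758] ang x -0.010967132801444792 ang y -0.021812864753631762
pan [ 0.5452 -0.3316] edges [0.1681 0.1293 0.1701 0.1303] ang x -0.008637403094703662 ang y 0.006161456940974054
mark [0.5346 0.1247]
mark [0.5346 0.0347]
mark [ 0.5345 -0.0553]
lotion [0.5369 0.1271 0.102 ]
rollon cap [0.5365 0.0367 0.09  ]
jar [ 0.5328 -0.0496  0.092 ]
carton [0.5947 0.0403 0.052 ]
cap [ 0.6228 -0.0855  0.035 ]
core [0.633  0.1523 0.036 ]
carton len ends [[ 0.5979  0.0889  0.052 ]
 [ 0.5909 -0.0082  0.052 ]] 0.09743171465973431
[226.209  174.5011] [ 69  14  26  22 445]
[187.4492 184.125 ] [ 35  26  17  18 256]
[223.8701 204.6156] [ 69  43  21  24 385]
[205.9636 229.1636] [ 55  60  11  38 110]
[221.5039 235.4264] [ 71  79  12  14 129]
[167.6731 266.6923] [ 19 112  10  10  52]
[177.1667 277.0455] [ 25 120  13  13  66]
```

```bash
cat >> h.py <<'E'
from scipy.spatial.transform import Rotation as Ro
def tool():
    o=bot.get_obs(); q=o["tool_rot"]; R=Ro.from_quat(q[[1,2,3,0]]).as_matrix(); return o,R
def goto(x,y,z,zdir):
    """shift mm and rotvec to reach TCP, tool x down, jaw axis along zdir (yaw) nearest"""
    o,R=tool(); best=None
    for s in(1,-1):
        Z=np.array([s*np.cos(zdir),s*np.sin(zdir),0]); X=np.array([0,0,-1.]); T=np.c_[X,np.cross(Z,X),Z]
        rv=(Ro.from_matrix(T)*Ro.from_matrix(R).inv()).as_rotvec()
        if best is None or np.linalg.norm(rv)<np.linalg.norm(best): best=rv
        print("  option",s,rv.round(3))
    print("t",o["t"],"tcp",o["eef_pos"].round(4),"slide",((np.array([x,y,z])-o["eef_pos"])*1000).round(1),"turn",best.round(3),"q",o["q"].round(2),"grip",round(o["gripper_width"],3),"F",o["contact_force"].round(1))
E
python3 - <<'E'
from h import *
o,R=tool();print(R.round(3))
goto(.534,-.0535,.26,np.pi/2)
c=snap("top"); print((proj(c,[[.5796-.045,.0347,.006],[.5796-.045,.1247,.006],[.5796-.045,-.0553,.006]])-[185,130])*6)
s=snap("side")
for n,z,y in(("lot",.102,.127),("roll",.102,.036),("jar",.092,-.0535)): print(n,(proj(s,[[.535,y,z],[.535,y,.006]])-[145,155])*4)
E
```

```text
[[-0.     0.97   0.241]
 [ 0.001  0.241 -0.97 ]
 [-1.    -0.    -0.001]]
  option 1 [ 0.000e+00 -1.000e-03  2.898e+00]
  option -1 [-0.001 -0.    -0.244]
t 0.3 tcp [ 0.1629 -0.6549  0.231 ] slide [371.1 601.4  29. ] turn [-0.001 -0.    -0.244] q [ 1.22  0.48  0.02  1.56 -0.01  1.11 -0.08] grip 1.004 F [1.2 0.  0.6]
[[370.58577044 316.56952257]
 [177.8729489  315.83715719]
 [563.19785634 317.29234831]]
lot [[312.33632034 310.43294134]
 [320.89234188 439.76257516]]
roll [[318.60494566 166.27528691]
 [326.03066377 297.13469528]]
jar [[324.71509891  58.62313141]
 [330.51476364 174.73337387]]
```

Measured points agree with the given sizes (tray 318×178, pan 169×130, carton 97 mm, containers 90 mm apart on the marks). I'll start with the jar.

Emit:
drive_tool:
  slide:
    - [40, 64, 29]
    - [80, 128, 29]
    - [120, 194, 29]
    - [160, 259, 29]
    - [200, 324, 29]
    - [235, 380, 29]
    - [265, 430, 29]
    - [295, 478, 29]
    - [325, 526, 29]
    - [350, 566, 29]
  turn:
    - [0, 0, -0.1]
    - [0, 0, -0.2]
    - [0, 0, -0.244]
    - [0, 0, -0.244]
    - [0, 0, -0.244]
    - [0, 0, -0.244]
    - [0, 0, -0.244]
    - [0, 0, -0.244]
    - [0, 0, -0.244]
    - [0, 0, -0.244]
  gripper: [1, 1, 1, 1, 1, 1, 1, 1, 1, 1]
  squeeze: 40

```text
t: 1.4
eef_pos: [0.4245, -0.231, 0.2601]
tool_rot: [0.5, 0.5, 0.5, -0.5]
contact_force: [1.2, -0.9, -0.8]
gripper_width: 1.001
```

```bash
python3 -c "
from h import *
goto(.535,-.053,.038,1.5708)"
```

```text
option 1 [ 1.000e-03 -1.000e-03 -3.141e+00]
  option -1 [0.    0.001 0.   ]
t 1.4 tcp [ 0.4245 -0.231   0.2601] slide [ 110.5  178.  -222.1] turn [0.    0.001 0.   ] q [ 0.56  0.14 -0.21  1.95  0.03  1.05 -1.24] grip 1.001 F [ 1.2 -0.9 -0.8]
```

Emit:
drive_tool:
  slide:
    - [20, 35, -10]
    - [40, 70, -20]
    - [60, 100, -40]
    - [80, 130, -60]
    - [95, 155, -80]
    - [110, 178, -90]
    - [110, 178, -90]
    - [110, 178, -90]
  turn:
    - [0, 0, 0]
    - [0, 0, 0]
    - [0, 0, 0]
    - [0, 0, 0]
    - [0, 0, 0]
    - [0, 0, 0]
    - [0, 0, 0]
    - [0, 0, 0]
  gripper: [1, 1, 1, 1, 1, 1, 1, 1]

```text
t: 2.2
eef_pos: [0.5345, -0.0527, 0.17]
tool_rot: [0.5, 0.5, 0.5, -0.5]
contact_force: [-0.6, 0.2, 0.6]
gripper_width: 1.001
```

```bash
python3 -c "
from h import *
goto(.535,-.053,.038,1.5708)
c=snap('top'); crop(c,185,110,310,205,'t4.png')
c=snap('side'); crop(c,145,100,265,300,'s4.png',3)"
```

```text
option 1 [-0.000e+00  1.000e-03  3.141e+00]
  option -1 [ 0.     0.    -0.001]
t 2.2 tcp [ 0.5345 -0.0527  0.17  ] slide [   0.5   -0.3 -132. ] turn [ 0.     0.    -0.001] q [ 0.25  0.34 -0.33  1.93  0.14  0.89 -1.72] grip 1.001 F [-0.6  0.2  0.6]
```

View pics/s4.png

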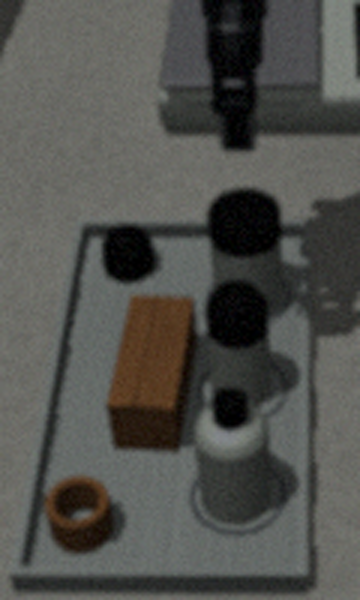

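The side view shows the fingers (237,140 in the crop) square above the jar (245,220), so I descend.

Emit:
drive_tool:
  slide:
    - [0, 0, -35]
    - [0, 0, -70]
    - [0, 0, -100]
    - [0, 0, -120]
    - [0, 0, -131]
    - [0, 0, -131]
    - [0, 0, -131]
  turn:
    - [0, 0, 0]
    - [0, 0, 0]
    - [0, 0, 0]
    - [0, 0, 0]
    - [0, 0, 0]
    - [0, 0, 0]
    - [0, 0, 0]
  gripper: [1, 1, 1, 1, 1, 1, 1]

```text
t: 3.0
eef_pos: [0.535, -0.0548, 0.0405]
tool_rot: [0.5, 0.501, 0.498, -0.5]
contact_force: [0.0, -0.5, -0.2]
gripper_width: 1.001
```

Emit:
drive_tool:
  slide:
    - [0, 0, 0]
    - [0, 0, 0]
    - [0, 0, 0]
    - [0, 0, 0]
    - [0, 0, 0]
    - [0, 0, 0]
    - [0, 0, 0]
    - [0, 0, 0]
    - [0, 0, 0]
    - [0, 0, 0]
  turn:
    - [0, 0, 0]
    - [0, 0, 0]
    - [0, 0, 0]
    - [0, 0, 0]
    - [0, 0, 0]
    - [0, 0, 0]
    - [0, 0, 0]
    - [0, 0, 0]
    - [0, 0, 0]
    - [0, 0, 0]
  gripper: [0.8, 0.7, 0.6, 0.5, 0.4, 0.3, 0.3, 0.3, 0.3, 0.3]
  squeeze: 40

```text
t: 4.0
eef_pos: [0.5358, -0.0545, 0.0415]
tool_rot: [0.501, 0.501, 0.498, -0.5]
contact_force: [-0.7, 0.9, 6.9]
gripper_width: 0.594
```

```bash
python3 -c "
from h import *
goto(.535,-.053,.2,1.5708)
c=snap('top'); crop(c,185,110,310,205,'t5.png')
c=snap('side'); crop(c,145,130,265,300,'s5.png',3)"
```

```text
option 1 [ 7.000e-03 -2.000e-03 -3.139e+00]
  option -1 [0.001 0.004 0.002]
t 4.0 tcp [ 0.5358 -0.0545  0.0415] slide [ -0.8   1.5 158.5] turn [0.001 0.004 0.002] q [ 0.2   0.53 -0.28  2.01  0.24  0.63 -1.8 ] grip 0.594 F [-0.7  0.9  6.9]
```

View pics/s5.png

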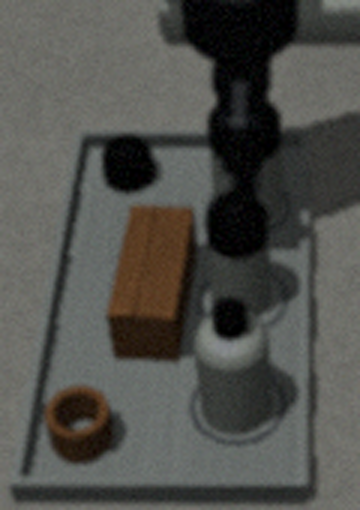

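Gripped at 0.594 (≈51 mm, the jar). Lifting.

Emit:
drive_tool:
  slide:
    - [0, 0, 10]
    - [0, 0, 30]
    - [0, 0, 65]
    - [0, 0, 100]
    - [0, 0, 135]
    - [0, 0, 155]
    - [0, 0, 160]
  turn:
    - [0, 0, 0]
    - [0, 0, 0]
    - [0, 0, 0]
    - [0, 0, 0]
    - [0, 0, 0]
    - [0, 0, 0]
    - [0, 0, 0]
  gripper: [0.3, 0.3, 0.3, 0.3, 0.3, 0.3, 0.3]

```text
t: 4.8
eef_pos: [0.5372, -0.0545, 0.2048]
tool_rot: [0.502, 0.503, 0.497, -0.499]
contact_force: [-1.0, -0.8, -1.0]
gripper_width: 0.593
```

Emit:
drive_tool:
  slide:
    - [5, 30, 0]
    - [12, 70, 0]
    - [19, 110, 0]
    - [26, 150, 0]
    - [33, 190, 0]
    - [40, 230, 0]
    - [47, 270, 0]
    - [53, 310, 0]
    - [58, 345, 0]
    - [60, 365, 0]
  turn:
    - [0, 0, 0]
    - [0, 0, 0]
    - [0, 0, 0]
    - [0, 0, 0]
    - [0, 0, 0]
    - [0, 0, 0]
    - [0, 0, 0]
    - [0, 0, 0]
    - [0, 0, 0]
    - [0, 0, 0]
  gripper: [0.3, 0.3, 0.3, 0.3, 0.3, 0.3, 0.3, 0.3, 0.3, 0.3]

```text
t: 5.8
eef_pos: [0.5958, 0.3139, 0.2035]
tool_rot: [0.502, 0.501, 0.498, -0.498]
contact_force: [0.3, -1.0, -0.5]
gripper_width: 0.595
```

```bash
python3 -c "
from h import *
goto(.596,.327,.0425,1.5708)
c=snap('side'); crop(c,145,130,400,384,'s6.png',2)"
```

```text
option 1 [-1.100e-02  2.000e-03  3.141e+00]
  option -1 [ 0.001  0.007 -0.001]
t 5.8 tcp [0.5958 0.3139 0.2035] slide [   0.2   13.1 -161. ] turn [ 0.001  0.007 -0.001] q [-0.29  0.53 -0.41  1.57  0.24  1.09 -2.33] grip 0.595 F [ 0.3 -1.  -0.5]
```

View pics/s6.png

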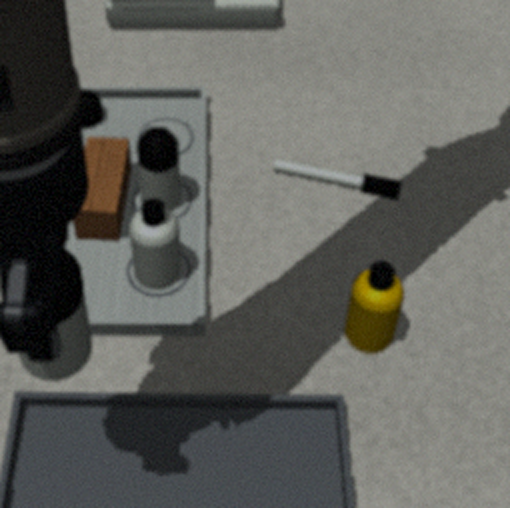

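Jar is held upright (55,340 in the crop). Moving over and lowering it.

Emit:
drive_tool:
  slide:
    - [0, 13, -20]
    - [0, 13, -60]
    - [0, 13, -95]
    - [0, 13, -125]
    - [0, 13, -140]
    - [0, 13, -150]
    - [0, 13, -156]
    - [0, 13, -159]
    - [0, 13, -160]
    - [0, 13, -160]
  turn:
    - [0, 0.003, 0]
    - [0, 0.007, 0]
    - [0, 0.007, 0]
    - [0, 0.007, 0]
    - [0, 0.007, 0]
    - [0, 0.007, 0]
    - [0, 0.007, 0]
    - [0, 0.007, 0]
    - [0, 0.007, 0]
    - [0, 0.007, 0]
  gripper: [0.3, 0.3, 0.3, 0.3, 0.3, 0.3, 0.3, 0.3, 0.3, 0.3]

```text
t: 6.85
eef_pos: [0.5959, 0.3301, 0.0446]
tool_rot: [0.501, 0.5, 0.501, -0.498]
contact_force: [0.2, -0.6, -1.5]
gripper_width: 0.596
```

Emit:
drive_tool:
  slide:
    - [0, 0, -2]
    - [0, 0, -4]
    - [0, 0, -4]
  turn:
    - [0, 0, 0]
    - [0, 0, 0]
    - [0, 0, 0]
  gripper: [0.3, 0.3, 0.3]

```text
t: 7.15
eef_pos: [0.5965, 0.3305, 0.0417]
tool_rot: [0.501, 0.501, 0.501, -0.498]
contact_force: [-0.4, -0.4, 4.3]
gripper_width: 0.589
```

Force rose to 4.3 N, so it's on the floor. I open and lift.

Emit:
drive_tool:
  slide:
    - [0, 0, 0]
    - [0, 0, 0]
    - [0, 0, 0]
    - [0, 0, 0]
    - [0, 0, 0]
    - [0, 0, 0]
  turn:
    - [0, 0, 0]
    - [0, 0, 0]
    - [0, 0, 0]
    - [0, 0, 0]
    - [0, 0, 0]
    - [0, 0, 0]
  gripper: [0.65, 0.75, 0.85, 0.95, 1, 1]

```text
t: 7.75
eef_pos: [0.5964, 0.3305, 0.0416]
tool_rot: [0.501, 0.501, 0.501, -0.498]
contact_force: [1.0, -0.5, 0.2]
gripper_width: 1.001
```

Emit:
drive_tool:
  slide:
    - [0, 0, 20]
    - [0, 0, 60]
    - [0, 0, 100]
    - [0, 0, 130]
    - [-15, -70, 130]
    - [-30, -150, 130]
    - [-45, -220, 130]
    - [-57, -280, 130]
    - [-61, -293, 130]
    - [-61, -293, 130]
  turn:
    - [0, 0, 0]
    - [0, 0, 0]
    - [0, 0, 0]
    - [0, 0, 0]
    - [0, 0, 0]
    - [0, 0, 0]
    - [0, 0, 0]
    - [0, 0, 0]
    - [0, 0, 0]
    - [0, 0, 0]
  gripper: [1, 1, 1, 1, 1, 1, 1, 1, 1, 1]

```text
t: 8.75
eef_pos: [0.5347, 0.0355, 0.1718]
tool_rot: [0.501, 0.501, 0.5, -0.498]
contact_force: [0.0, -1.0, 0.1]
gripper_width: 0.998
```

```bash
python3 -c "
from h import *
goto(.5355,.0365,.04,1.5708)
c=snap('top'); crop(c,105,110,310,245,'t7.png',3)
c=snap('side'); crop(c,145,130,400,384,'s7.png',2)"
```

```text
option 1 [-5.000e-03 -3.000e-03  3.138e+00]
  option -1 [-0.002  0.003 -0.003]
t 8.75 tcp [0.5347 0.0355 0.1718] slide [   0.8    1.  -131.8] turn [-0.002  0.003 -0.003] q [ 0.14  0.35 -0.4   1.93  0.17  0.9  -1.9 ] grip 0.998 F [ 0.  -1.   0.1]
```

View pics/s7.png

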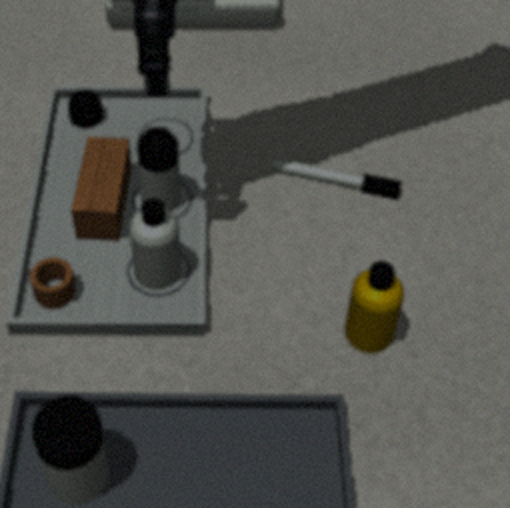

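View pics/t7.png

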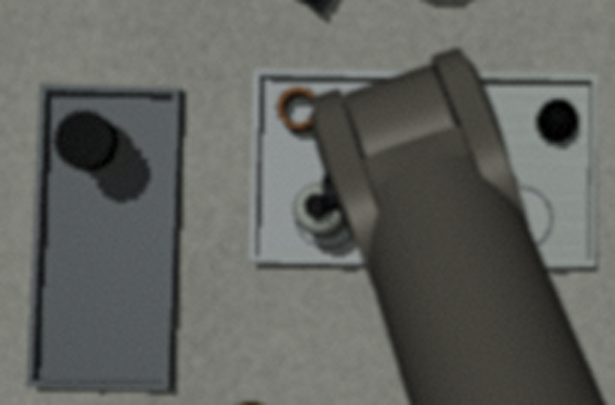

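Jar stands in the side tray. Now the roll-on.

Emit:
drive_tool:
  slide:
    - [1, 1, -35]
    - [1, 1, -70]
    - [1, 1, -100]
    - [1, 1, -120]
    - [1, 1, -131]
    - [1, 1, -131]
    - [1, 1, -131]
  turn:
    - [0, 0, 0]
    - [0, 0, 0]
    - [0, 0, 0]
    - [0, 0, 0]
    - [0, 0, 0]
    - [0, 0, 0]
    - [0, 0, 0]
  gripper: [1, 1, 1, 1, 1, 1, 1]

```text
t: 9.55
eef_pos: [0.5355, 0.0301, 0.0409]
tool_rot: [-0.499, -0.502, -0.497, 0.502]
contact_force: [0.3, 0.7, -0.3]
gripper_width: 0.999
```

Emit:
drive_tool:
  slide:
    - [0, 0, 0]
    - [0, 0, 0]
    - [0, 0, 0]
    - [0, 0, 0]
    - [0, 0, 0]
    - [0, 0, 0]
    - [0, 0, 0]
    - [0, 0, 0]
    - [0, 0, 0]
    - [0, 0, 0]
  turn:
    - [0, 0, 0]
    - [0, 0, 0]
    - [0, 0, 0]
    - [0, 0, 0]
    - [0, 0, 0]
    - [0, 0, 0]
    - [0, 0, 0]
    - [0, 0, 0]
    - [0, 0, 0]
    - [0, 0, 0]
  gripper: [0.8, 0.7, 0.6, 0.5, 0.4, 0.3, 0.25, 0.2, 0.2, 0.2]

```text
t: 10.55
eef_pos: [0.536, 0.0304, 0.0416]
tool_rot: [0.499, 0.502, 0.497, -0.502]
contact_force: [-1.0, 1.8, 5.9]
gripper_width: 0.476
```

Emit:
drive_tool:
  slide:
    - [0, 0, 10]
    - [0, 0, 30]
    - [0, 0, 65]
    - [0, 0, 100]
    - [0, 0, 135]
    - [0, 0, 155]
    - [0, 0, 160]
  turn:
    - [0, 0, 0]
    - [0, 0, 0]
    - [0, 0, 0]
    - [0, 0, 0]
    - [0, 0, 0]
    - [0, 0, 0]
    - [0, 0, 0]
  gripper: [0.2, 0.2, 0.2, 0.2, 0.2, 0.2, 0.2]

```text
t: 11.25
eef_pos: [0.5373, 0.0305, 0.2046]
tool_rot: [0.5, 0.503, 0.496, -0.5]
contact_force: [0.2, 0.8, -1.5]
gripper_width: 0.479
```

```bash
python3 -c "
from h import *
goto(.516,.330,.0425,1.5708)
c=snap('side'); crop(c,145,100,400,384,'s8.png',2)
c=snap('top');print(plane(c,[(133.3,156.5)],.092))"
```

```text
option 1 [ 1.200e-02 -3.000e-03 -3.134e+00]
  option -1 [0.002 0.008 0.008]
t 11.25 tcp [0.5373 0.0305 0.2046] slide [ -21.3  299.5 -162.1] turn [0.002 0.008 0.008] q [ 0.16  0.31 -0.4   1.89  0.15  0.96 -1.89] grip 0.479 F [ 0.2  0.8 -1.5]
[[0.59520049 0.33000155 0.092     ]]
```

View pics/s8.png

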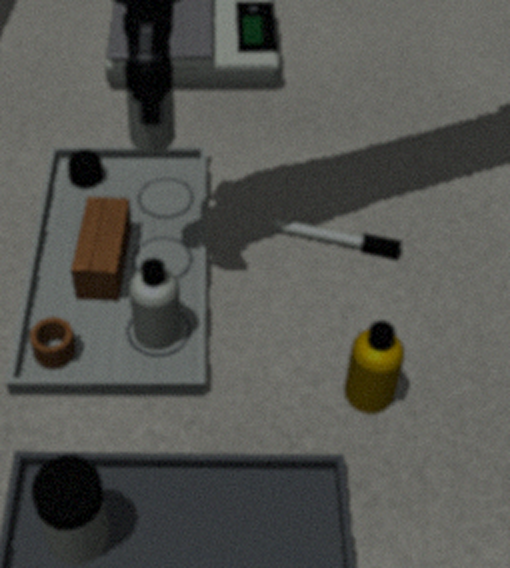

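Roll-on is held and upright. The TCP sagged about 6 mm in y during the descent, so I'll place by measured pose. Moving it to the side tray.

Emit:
drive_tool:
  slide:
    - [-2, 30, 0]
    - [-5, 70, 0]
    - [-8, 110, 0]
    - [-11, 150, 0]
    - [-14, 190, 0]
    - [-17, 230, 0]
    - [-20, 270, 0]
    - [-21, 295, 0]
    - [-21, 299, 0]
    - [-21, 299, 0]
  turn:
    - [0, 0.008, 0.008]
    - [0, 0.008, 0.008]
    - [0, 0.008, 0.008]
    - [0, 0.008, 0.008]
    - [0, 0.008, 0.008]
    - [0, 0.008, 0.008]
    - [0, 0.008, 0.008]
    - [0, 0.008, 0.008]
    - [0, 0.008, 0.008]
    - [0, 0.008, 0.008]
  gripper: [0.2, 0.2, 0.2, 0.2, 0.2, 0.2, 0.2, 0.2, 0.2, 0.2]

```text
t: 12.35
eef_pos: [0.5139, 0.3293, 0.2001]
tool_rot: [-0.5, -0.497, -0.501, 0.502]
contact_force: [0.3, -1.2, -0.7]
gripper_width: 0.478
```

Emit:
drive_tool:
  slide:
    - [0, 0, -35]
    - [0, 0, -75]
    - [0, 0, -110]
    - [0, 0, -135]
    - [0, 0, -147]
    - [0, 0, -152]
    - [0, 0, -156]
    - [0, 0, -156]
  turn:
    - [0, 0, 0]
    - [0, 0, 0]
    - [0, 0, 0]
    - [0, 0, 0]
    - [0, 0, 0]
    - [0, 0, 0]
    - [0, 0, 0]
    - [0, 0, 0]
  gripper: [0.2, 0.2, 0.2, 0.2, 0.2, 0.2, 0.2, 0.2]

```text
t: 13.15
eef_pos: [0.5145, 0.3293, 0.0448]
tool_rot: [-0.5, -0.497, -0.501, 0.502]
contact_force: [0.4, 1.0, -0.4]
gripper_width: 0.475
```

Emit:
drive_tool:
  slide:
    - [0, 0, -2]
    - [0, 0, -4]
    - [0, 0, -4]
  turn:
    - [0, 0, 0]
    - [0, 0, 0]
    - [0, 0, 0]
  gripper: [0.2, 0.2, 0.2]

```text
t: 13.45
eef_pos: [0.5152, 0.3298, 0.0417]
tool_rot: [-0.5, -0.498, -0.501, 0.501]
contact_force: [0.1, -0.5, 2.7]
gripper_width: 0.475
```

Emit:
drive_tool:
  slide:
    - [0, 0, 0]
    - [0, 0, 0]
    - [0, 0, 0]
    - [0, 0, 0]
    - [0, 0, 0]
    - [0, 0, 0]
    - [0, 0, 0]
    - [0, 0, 0]
  turn:
    - [0, 0, 0]
    - [0, 0, 0]
    - [0, 0, 0]
    - [0, 0, 0]
    - [0, 0, 0]
    - [0, 0, 0]
    - [0, 0, 0]
    - [0, 0, 0]
  gripper: [0.55, 0.65, 0.75, 0.85, 0.95, 1, 1, 1]

```text
t: 14.25
eef_pos: [0.5151, 0.3298, 0.0416]
tool_rot: [-0.5, -0.498, -0.501, 0.501]
contact_force: [0.4, -0.3, -0.2]
gripper_width: 1.003
```

Emit:
drive_tool:
  slide:
    - [0, 0, 20]
    - [0, 0, 60]
    - [0, 0, 100]
    - [0, 0, 130]
    - [6, -60, 130]
    - [12, -120, 130]
    - [18, -180, 130]
    - [21, -204, 130]
    - [21, -204, 130]
  turn:
    - [0, 0, 0]
    - [0, 0, 0]
    - [0, 0, 0]
    - [0, 0, 0]
    - [0, 0, 0]
    - [0, 0, 0]
    - [0, 0, 0]
    - [0, 0, 0]
    - [0, 0, 0]
  gripper: [1, 1, 1, 1, 1, 1, 1, 1, 1]

```text
t: 15.15
eef_pos: [0.537, 0.1171, 0.1712]
tool_rot: [-0.498, -0.499, -0.497, 0.505]
contact_force: [-0.0, -0.7, -0.5]
gripper_width: 0.998
```

```bash
python3 -c "
from h import *
goto(.5365,.126,.04,1.5708)
c=snap('top'); crop(c,105,110,310,245,'t9.png',3)
c=snap('side'); crop(c,145,130,400,384,'s9.png',2)"
```

```text
option 1 [-0.008 -0.011 -3.133]
  option -1 [ 0.007 -0.005  0.009]
t 15.15 tcp [0.537  0.1171 0.1712] slide [  -0.5    8.9 -131.2] turn [ 0.007 -0.005  0.009] q [ 0.03  0.38 -0.44  1.89  0.21  0.93 -2.1 ] grip 0.998 F [-0.  -0.7 -0.5]
```

View pics/s9.png

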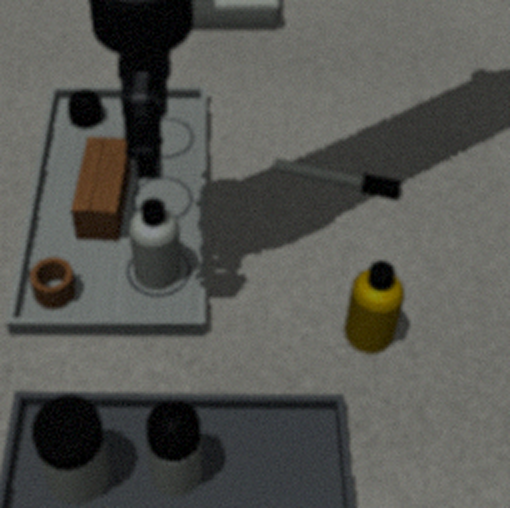

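View pics/t9.png

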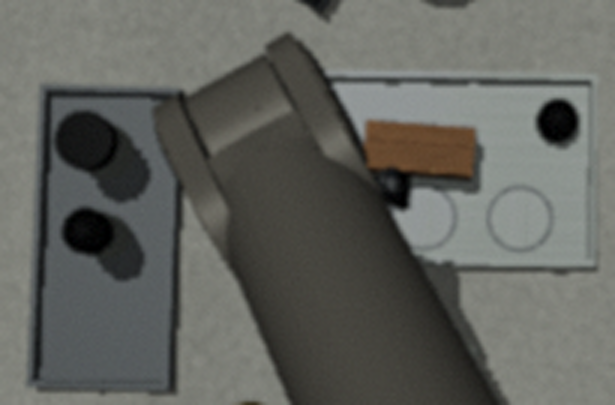

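Both stand upright. The move overshot by 9 mm in y; correcting that before going down on the lotion.

Emit:
drive_tool:
  slide:
    - [0, 9, 0]
    - [0, 9, 0]
    - [0, 9, -5]
    - [0, 9, -40]
    - [0, 9, -75]
    - [0, 9, -105]
    - [0, 9, -122]
    - [0, 9, -130]
    - [0, 9, -130]
    - [0, 9, -130]
  turn:
    - [0.007, -0.005, 0.009]
    - [0.007, -0.005, 0.009]
    - [0.007, -0.005, 0.009]
    - [0.007, -0.005, 0.009]
    - [0.007, -0.005, 0.009]
    - [0.007, -0.005, 0.009]
    - [0.007, -0.005, 0.009]
    - [0.007, -0.005, 0.009]
    - [0.007, -0.005, 0.009]
    - [0.007, -0.005, 0.009]
  gripper: [1, 1, 1, 1, 1, 1, 1, 1, 1, 1]

```text
t: 16.25
eef_pos: [0.537, 0.1333, 0.0423]
tool_rot: [0.501, 0.5, 0.502, -0.497]
contact_force: [0.8, 0.2, -0.4]
gripper_width: 1.002
```

Emit:
drive_tool:
  slide:
    - [0, -7, -1]
    - [0, -7, -1]
    - [0, -7, -1]
    - [0, -7, -1]
  turn:
    - [0, 0, 0]
    - [0, 0, 0]
    - [0, 0, 0]
    - [0, 0, 0]
  gripper: [1, 1, 1, 1]

```text
t: 16.65
eef_pos: [0.5372, 0.1262, 0.0417]
tool_rot: [0.501, 0.5, 0.502, -0.496]
contact_force: [0.3, -0.1, 0.0]
gripper_width: 1.0
```

Emit:
drive_tool:
  slide:
    - [0, 0, 0]
    - [0, 0, 0]
    - [0, 0, 0]
    - [0, 0, 0]
    - [0, 0, 0]
    - [0, 0, 0]
    - [0, 0, 0]
    - [0, 0, 0]
    - [0, 0, 0]
    - [0, 0, 0]
  turn:
    - [0, 0, 0]
    - [0, 0, 0]
    - [0, 0, 0]
    - [0, 0, 0]
    - [0, 0, 0]
    - [0, 0, 0]
    - [0, 0, 0]
    - [0, 0, 0]
    - [0, 0, 0]
    - [0, 0, 0]
  gripper: [0.8, 0.7, 0.6, 0.5, 0.4, 0.3, 0.25, 0.2, 0.2, 0.2]

```text
t: 17.65
eef_pos: [0.5374, 0.1264, 0.042]
tool_rot: [0.501, 0.5, 0.502, -0.496]
contact_force: [-1.7, 0.1, 4.7]
gripper_width: 0.519
```

Emit:
drive_tool:
  slide:
    - [0, 0, 10]
    - [0, 0, 30]
    - [0, 0, 65]
    - [0, 0, 100]
    - [0, 0, 135]
    - [0, 0, 155]
    - [0, 0, 160]
    - [0, 0, 160]
  turn:
    - [0, 0, 0]
    - [0, 0, 0]
    - [0, 0, 0]
    - [0, 0, 0]
    - [0, 0, 0]
    - [0, 0, 0]
    - [0, 0, 0]
    - [0, 0, 0]
  gripper: [0.2, 0.2, 0.2, 0.2, 0.2, 0.2, 0.2, 0.2]

```text
t: 18.45
eef_pos: [0.5374, 0.1262, 0.2023]
tool_rot: [0.501, 0.5, 0.502, -0.496]
contact_force: [0.8, 0.9, -1.4]
gripper_width: 0.52
```

```bash
python3 -c "
from h import *
goto(.436,.328,.0425,1.5708)
c=snap('side'); crop(c,145,100,400,384,'s10.png',2)"
```

```text
option 1 [-0.006 -0.007  3.135]
  option -1 [-0.005  0.004 -0.007]
t 18.45 tcp [0.5374 0.1262 0.2023] slide [-101.4  201.8 -159.8] turn [-0.005  0.004 -0.007] q [ 0.04  0.34 -0.47  1.86  0.18  0.97 -2.07] grip 0.52 F [ 0.8  0.9 -1.4]
```

View pics/s10.png

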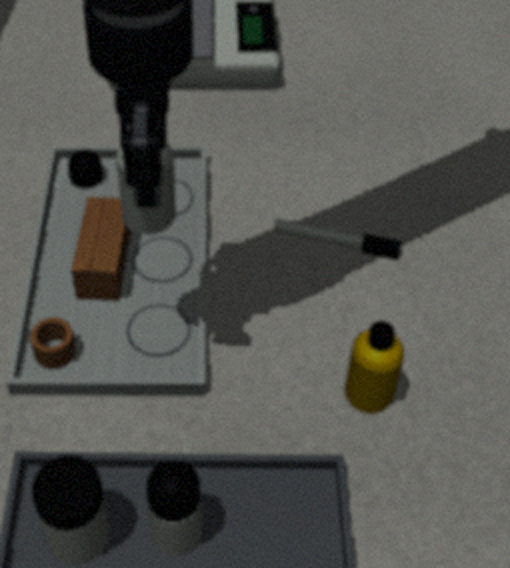

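Lotion held; all three rings are free. Moving to the third place.

Emit:
drive_tool:
  slide:
    - [-10, 20, 0]
    - [-25, 50, 0]
    - [-42, 84, 0]
    - [-59, 118, 0]
    - [-75, 150, 0]
    - [-88, 177, 0]
    - [-97, 194, 0]
    - [-101, 202, 0]
    - [-101, 202, 0]
    - [-101, 202, 0]
  turn:
    - [0, 0, 0]
    - [0, 0, 0]
    - [0, 0, 0]
    - [0, 0, 0]
    - [0, 0, 0]
    - [0, 0, 0]
    - [0, 0, 0]
    - [0, 0, 0]
    - [0, 0, 0]
    - [0, 0, 0]
  gripper: [0.2, 0.2, 0.2, 0.2, 0.2, 0.2, 0.2, 0.2, 0.2, 0.2]

```text
t: 19.5
eef_pos: [0.4362, 0.3265, 0.2002]
tool_rot: [0.501, 0.499, 0.502, -0.498]
contact_force: [-0.0, -0.3, -1.5]
gripper_width: 0.522
```

Emit:
drive_tool:
  slide:
    - [0, 0, -35]
    - [0, 0, -75]
    - [0, 0, -110]
    - [0, 0, -135]
    - [0, 0, -147]
    - [0, 0, -153]
    - [0, 0, -157]
    - [0, 0, -157]
  turn:
    - [0, 0, 0]
    - [0, 0, 0]
    - [0, 0, 0]
    - [0, 0, 0]
    - [0, 0, 0]
    - [0, 0, 0]
    - [0, 0, 0]
    - [0, 0, 0]
  gripper: [0.2, 0.2, 0.2, 0.2, 0.2, 0.2, 0.2, 0.2]

```text
t: 20.3
eef_pos: [0.4368, 0.3266, 0.0438]
tool_rot: [0.501, 0.5, 0.502, -0.497]
contact_force: [-0.3, 0.5, -2.5]
gripper_width: 0.517
```

Emit:
drive_tool:
  slide:
    - [0, 0, -2]
    - [0, 0, -3]
    - [0, 0, -3]
  turn:
    - [0, 0, 0]
    - [0, 0, 0]
    - [0, 0, 0]
  gripper: [0.2, 0.2, 0.2]

```text
t: 20.6
eef_pos: [0.4376, 0.3272, 0.042]
tool_rot: [0.501, 0.501, 0.501, -0.497]
contact_force: [0.4, -1.7, 4.9]
gripper_width: 0.518
```

Emit:
drive_tool:
  slide:
    - [0, 0, 0]
    - [0, 0, 0]
    - [0, 0, 0]
    - [0, 0, 0]
    - [0, 0, 0]
    - [0, 0, 0]
    - [0, 0, 0]
    - [0, 0, 0]
  turn:
    - [0, 0, 0]
    - [0, 0, 0]
    - [0, 0, 0]
    - [0, 0, 0]
    - [0, 0, 0]
    - [0, 0, 0]
    - [0, 0, 0]
    - [0, 0, 0]
  gripper: [0.55, 0.65, 0.75, 0.85, 0.95, 1, 1, 1]

```text
t: 21.4
eef_pos: [0.4375, 0.3272, 0.0419]
tool_rot: [0.501, 0.501, 0.501, -0.497]
contact_force: [1.0, -0.8, -0.1]
gripper_width: 1.0
```

Emit:
drive_tool:
  slide:
    - [0, 0, 20]
    - [0, 0, 60]
    - [0, 0, 100]
    - [0, 0, 130]
    - [0, 0, 150]
    - [25, -50, 150]
    - [50, -90, 150]
    - [75, -130, 150]
    - [100, -170, 150]
    - [120, -210, 150]
  turn:
    - [0, 0, 0]
    - [0, 0, 0]
    - [0, 0, 0]
    - [0, 0, 0]
    - [0, 0, 0.1]
    - [0, 0, 0.22]
    - [0, 0, 0.36]
    - [0, 0, 0.5]
    - [0, 0, 0.64]
    - [0, 0, 0.78]
  gripper: [1, 1, 1, 1, 1, 1, 1, 1, 1, 1]

```text
t: 22.4
eef_pos: [0.5587, 0.1153, 0.1921]
tool_rot: [0.653, 0.271, 0.655, -0.267]
contact_force: [1.1, -0.2, 0.5]
gripper_width: 0.997
```

```bash
python3 -c "
from h import *
goto(.595,.040,.18,-.072)
c=snap('side'); crop(c,145,100,400,384,'s11.png',2)"
```

```text
option 1 [-0.005 -0.002  0.708]
  option -1 [-2.000e-03  7.000e-03 -2.434e+00]
t 22.4 tcp [0.5587 0.1153 0.1921] slide [ 36.3 -75.3 -12.1] turn [-0.005 -0.002  0.708] q [ 0.19  0.42 -0.64  1.82  0.29  1.   -1.34] grip 0.997 F [ 1.1 -0.2  0.5]
```

View pics/s11.png

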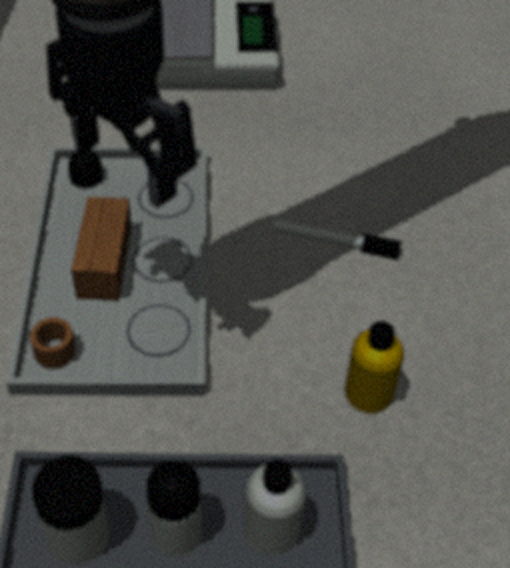

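All three containers stand in the grey tray. Next, the carton.

Emit:
drive_tool:
  slide:
    - [10, -20, 0]
    - [20, -40, 0]
    - [30, -60, 0]
    - [36, -75, 0]
    - [36, -75, -12]
    - [36, -75, -12]
    - [36, -75, -12]
    - [36, -75, -12]
  turn:
    - [0, 0, 0.14]
    - [0, 0, 0.28]
    - [0, 0, 0.42]
    - [0, 0, 0.56]
    - [0, 0, 0.7]
    - [0, 0, 0.708]
    - [0, 0, 0.708]
    - [0, 0, 0.708]
  gripper: [1, 1, 1, 1, 1, 1, 1, 1]

```text
t: 23.25
eef_pos: [0.5985, 0.0306, 0.1798]
tool_rot: [0.707, 0.026, 0.706, -0.026]
contact_force: [0.3, 0.7, -0.3]
gripper_width: 0.999
```

```bash
python3 -c "
from h import *
goto(.595,.040,.014,-.072)"
```

```text
option 1 [-0.001  0.001  0.001]
  option -1 [ 2.00e-03  1.00e-03 -3.14e+00]
t 23.25 tcp [0.5985 0.0306 0.1798] slide [  -3.5    9.4 -165.8] turn [-0.001  0.001  0.001] q [ 0.4   0.51 -0.75  1.76  0.4   1.03 -0.56] grip 0.999 F [ 0.3  0.7 -0.3]
```

Emit:
drive_tool:
  slide:
    - [-3, 9, 0]
    - [-3, 9, -30]
    - [-3, 9, -65]
    - [-3, 9, -95]
    - [-3, 9, -105]
    - [-3, 9, -105]
  turn:
    - [0, 0, 0]
    - [0, 0, 0]
    - [0, 0, 0]
    - [0, 0, 0]
    - [0, 0, 0]
    - [0, 0, 0]
  gripper: [1, 1, 1, 1, 1, 1]

```text
t: 23.85
eef_pos: [0.5946, 0.0404, 0.074]
tool_rot: [0.706, 0.026, 0.707, -0.025]
contact_force: [0.1, -0.5, 0.2]
gripper_width: 1.0
```

Emit:
drive_tool:
  slide:
    - [0, 0, -25]
    - [0, 0, -45]
    - [0, 0, -57]
    - [0, 0, -59]
    - [0, 0, -59]
  turn:
    - [0, 0, 0]
    - [0, 0, 0]
    - [0, 0, 0]
    - [0, 0, 0]
    - [0, 0, 0]
  gripper: [1, 1, 1, 1, 1]

```text
t: 24.35
eef_pos: [0.5953, 0.0408, 0.016]
tool_rot: [0.707, 0.026, 0.706, -0.025]
contact_force: [-0.3, -0.2, 0.1]
gripper_width: 1.003
```

Emit:
drive_tool:
  slide:
    - [0, 0, 0]
    - [0, 0, 0]
    - [0, 0, 0]
    - [0, 0, 0]
    - [0, 0, 0]
    - [0, 0, 0]
    - [0, 0, 0]
    - [0, 0, 0]
    - [0, 0, 0]
    - [0, 0, 0]
  turn:
    - [0, 0, 0]
    - [0, 0, 0]
    - [0, 0, 0]
    - [0, 0, 0]
    - [0, 0, 0]
    - [0, 0, 0]
    - [0, 0, 0]
    - [0, 0, 0]
    - [0, 0, 0]
    - [0, 0, 0]
  gripper: [0.8, 0.7, 0.6, 0.5, 0.4, 0.3, 0.25, 0.2, 0.2, 0.2]

```text
t: 25.35
eef_pos: [0.5958, 0.0408, 0.0167]
tool_rot: [0.707, 0.026, 0.706, -0.026]
contact_force: [-1.3, -0.7, 5.9]
gripper_width: 0.513
```

Emit:
drive_tool:
  slide:
    - [0, 0, 10]
    - [0, 0, 30]
    - [0, 0, 65]
    - [0, 0, 100]
    - [0, 0, 135]
    - [0, 0, 155]
    - [0, 0, 160]
    - [0, 0, 160]
  turn:
    - [0, 0, 0]
    - [0, 0, 0]
    - [0, 0, 0]
    - [0, 0, 0]
    - [0, 0, 0]
    - [0, 0, 0]
    - [0, 0, 0]
    - [0, 0, 0]
  gripper: [0.2, 0.2, 0.2, 0.2, 0.2, 0.2, 0.2, 0.2]

```text
t: 26.15
eef_pos: [0.5958, 0.0407, 0.1771]
tool_rot: [0.707, 0.026, 0.706, -0.026]
contact_force: [0.3, 0.0, -1.2]
gripper_width: 0.508
```

```bash
python3 -c "
from h import *
goto(.545,-.3315,.068,0)
c=snap('side'); crop(c,145,100,400,384,'s12.png',2)
c=snap('top'); crop(c,105,110,310,245,'t12.png',3)"
```

```text
option 1 [-0.001  0.002  0.073]
  option -1 [ 3.000e-03  1.000e-03 -3.068e+00]
t 26.15 tcp [0.5958 0.0407 0.1771] slide [ -50.8 -372.2 -109.1] turn [-0.001  0.002  0.073] q [ 0.39  0.51 -0.75  1.76  0.4   1.02 -0.58] grip 0.508 F [ 0.3  0.  -1.2]
```

View pics/s12.png

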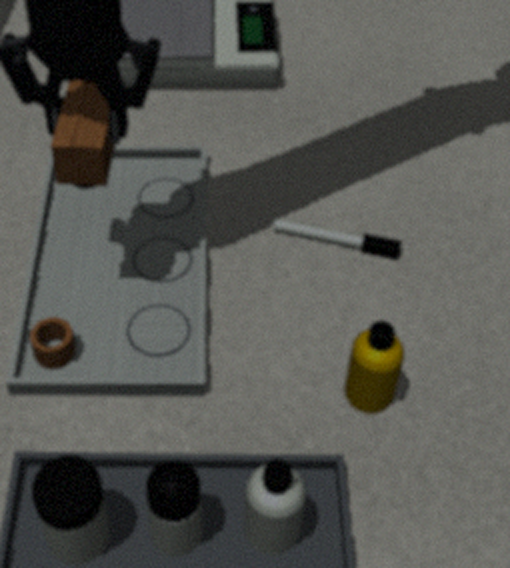

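View pics/t12.png

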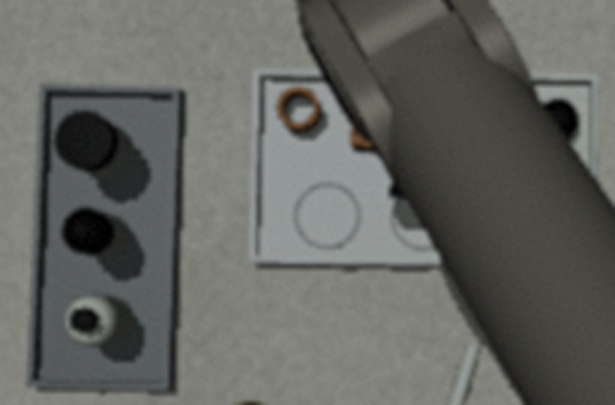

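Carton held level. Moving to the pan; touchdown should come at TCP z ≈ 0.069.

Emit:
drive_tool:
  slide:
    - [-4, -30, 0]
    - [-9, -70, 0]
    - [-15, -110, 0]
    - [-21, -150, 0]
    - [-27, -190, 0]
    - [-33, -230, 0]
    - [-38, -270, 0]
    - [-44, -310, 0]
    - [-48, -345, 0]
    - [-51, -365, 0]
  turn:
    - [0, 0, 0.01]
    - [0, 0, 0.02]
    - [0, 0, 0.03]
    - [0, 0, 0.04]
    - [0, 0, 0.05]
    - [0, 0, 0.06]
    - [0, 0, 0.07]
    - [0, 0, 0.073]
    - [0, 0, 0.073]
    - [0, 0, 0.073]
  gripper: [0.2, 0.2, 0.2, 0.2, 0.2, 0.2, 0.2, 0.2, 0.2, 0.2]

```text
t: 27.25
eef_pos: [0.5416, -0.3285, 0.1729]
tool_rot: [0.706, 0.002, 0.709, -0.001]
contact_force: [-0.2, 1.1, -1.9]
gripper_width: 0.512
```

```bash
python3 -c "
from h import *
goto(.545,-.3315,.07,0)"
```

```text
option 1 [-0.001 -0.004  0.004]
  option -1 [-7.000e-03  1.000e-03 -3.137e+00]
t 27.25 tcp [ 0.5416 -0.3285  0.1729] slide [   3.4   -3.  -102.9] turn [-0.001 -0.004  0.004] q [ 0.94  0.56 -0.69  1.68  0.4   1.06  0.12] grip 0.512 F [-0.2  1.1 -1.9]
```

Emit:
drive_tool:
  slide:
    - [3, -3, 0]
    - [3, -3, -30]
    - [3, -3, -60]
    - [3, -3, -80]
    - [3, -3, -90]
    - [3, -3, -90]
    - [3, -3, -90]
  turn:
    - [0, -0.004, 0.004]
    - [0, -0.004, 0.004]
    - [0, -0.004, 0.004]
    - [0, -0.004, 0.004]
    - [0, -0.004, 0.004]
    - [0, -0.004, 0.004]
    - [0, -0.004, 0.004]
  gripper: [0.2, 0.2, 0.2, 0.2, 0.2, 0.2, 0.2]

```text
t: 27.95
eef_pos: [0.5453, -0.3308, 0.0834]
tool_rot: [0.707, 0.0, 0.707, 0.001]
contact_force: [1.0, -0.4, -1.1]
gripper_width: 0.513
```

```bash
python3 -c "
from h import *
goto(.545,-.3315,.0687,0)
c=snap('side'); crop(c,170,60,320,170,'s13.png',4)"
```

```text
option 1 [-0.001  0.    -0.001]
  option -1 [-0.000e+00 -2.000e-03  3.141e+00]
t 27.95 tcp [ 0.5453 -0.3308  0.0834] slide [ -0.3  -0.7 -14.7] turn [-0.001  0.    -0.001] q [ 0.9   0.67 -0.64  1.73  0.49  0.91  0.06] grip 0.513 F [ 1.  -0.4 -1.1]
```

View pics/s13.png

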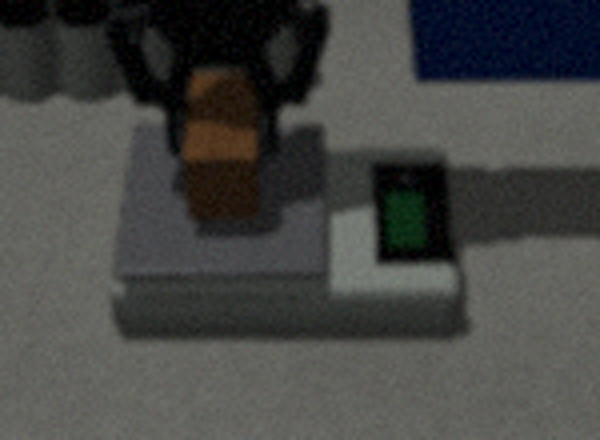

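Carton hovers centred over the pan. Lowering it the last 15 mm.

Emit:
drive_tool:
  slide:
    - [0, 0, -6]
    - [0, 0, -10]
    - [0, 0, -13]
    - [0, 0, -15]
    - [0, 0, -16]
    - [0, 0, -16]
  turn:
    - [0, 0, 0]
    - [0, 0, 0]
    - [0, 0, 0]
    - [0, 0, 0]
    - [0, 0, 0]
    - [0, 0, 0]
  gripper: [0.2, 0.2, 0.2, 0.2, 0.2, 0.2]

```text
t: 28.6
eef_pos: [0.5454, -0.3313, 0.0687]
tool_rot: [0.707, -0.0, 0.707, 0.0]
contact_force: [-2.7, 1.1, 6.1]
gripper_width: 0.507
```

Contact (6.1 N) at the expected height. Releasing and backing off.

Emit:
drive_tool:
  slide:
    - [0, 0, 0]
    - [0, 0, 0]
    - [0, 0, 0]
    - [0, 0, 0]
    - [0, 0, 0]
    - [0, 0, 0]
    - [0, 0, 0]
    - [0, 0, 0]
  turn:
    - [0, 0, 0]
    - [0, 0, 0]
    - [0, 0, 0]
    - [0, 0, 0]
    - [0, 0, 0]
    - [0, 0, 0]
    - [0, 0, 0]
    - [0, 0, 0]
  gripper: [0.55, 0.65, 0.75, 0.85, 0.95, 1, 1, 1]

```text
t: 29.4
eef_pos: [0.5454, -0.3313, 0.0687]
tool_rot: [0.707, -0.0, 0.707, 0.0]
contact_force: [0.5, -0.9, -0.3]
gripper_width: 0.996
```

Emit:
drive_tool:
  slide:
    - [0, 0, 15]
    - [0, 0, 50]
    - [0, 0, 85]
    - [0, 0, 110]
    - [0, 40, 120]
    - [-5, 80, 120]
    - [-10, 120, 120]
    - [-15, 160, 120]
    - [-20, 200, 120]
    - [-25, 230, 120]
  turn:
    - [0, 0, 0]
    - [0, 0, 0]
    - [0, 0, 0]
    - [0, 0, 0]
    - [0, 0, -0.1]
    - [0, 0, -0.2]
    - [0, 0, -0.32]
    - [0, 0, -0.46]
    - [0, 0, -0.6]
    - [0, 0, -0.74]
  gripper: [1, 1, 1, 1, 1, 1, 1, 1, 1, 1]

```text
t: 30.4
eef_pos: [0.5203, -0.0982, 0.1901]
tool_rot: [0.66, 0.257, 0.658, -0.257]
contact_force: [-0.0, -0.0, -0.4]
gripper_width: 0.997
```

```bash
cat > m.py <<'E'
from h import *
c=snap('top','m_%d.png'%(bot.get_obs()["t"]*100)); h=cv2.cvtColor(c["color"],cv2.COLOR_RGB2HSV)
br=(h[...,0]<20)&(h[...,1]>90)&(h[...,2]>50); dk=h[...,2]<35
for nm,m,z in(("brown",br,0.036),("dark",dk,.092)):
  for ce,st,l in blobs(m,30):
    if 110<ce[0]<430 and 125<ce[1]<240 and st[4]<800:
        zz=.104 if ce[0]>330 and nm=="brown" else z
        print(nm,ce.round(1),st[2:],"z%.3f"%zz,plane(c,[ce],zz)[0].round(4), cv2.minAreaRect(np.argwhere(l)[:,::-1].astype(np.float32)) if zz==.104 else "")
E
python3 - <<'E'
from m import *
goto(.516,.33,.19,np.pi/2)
crop(c,105,110,425,245,'t14.png',2)
E
```

```text
brown [204.1 145.9] [14 14 63] z0.036 [0.6332 0.1519 0.036 ] 
brown [387.1 176.5] [ 39  17 624] z0.104 [ 0.5441 -0.3287  0.104 ] ((387.0, 177.0), (16.0, 38.0), 90.0)
dark [134.1 157. ] [ 22  20 322] z0.092 [0.594 0.328 0.092] 
dark [134.7 187. ] [ 18  15 212] z0.092 [0.5155 0.3248 0.092 ] 
dark [132.7 216.4] [ 8  6 41] z0.092 [0.439  0.3284 0.092 ] 
dark [389.5 223.9] [ 32  18 333] z0.092 [ 0.4221 -0.3366  0.092 ] 
  option 1 [-3.000e-03 -1.000e-03  2.317e+00]
  option -1 [-0.001  0.003 -0.825]
t 30.45 tcp [ 0.5198 -0.0927  0.1904] slide [-3.800e+00  4.227e+02 -4.000e-01] turn [-0.001  0.003 -0.825] q [ 0.59  0.35 -0.64  1.92  0.25  0.96 -0.92] grip 0.997 F [-1.1  4.5  0.3]
```

View pics/t14.png

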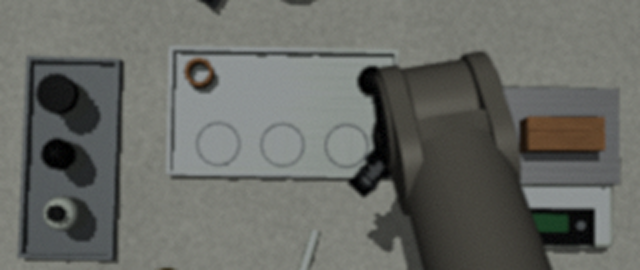

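Carton sits at (0.544, −0.329), within 3 mm of the pan centre and aligned. Containers upright in the side tray. Returning them, lotion first.

Emit:
drive_tool:
  slide:
    - [-4, 25, 0]
    - [-10, 65, 0]
    - [-18, 105, 0]
    - [-26, 145, 0]
    - [-34, 185, 0]
    - [-42, 225, 0]
    - [-50, 265, 0]
    - [-58, 305, 0]
    - [-66, 345, 0]
    - [-74, 380, 0]
  turn:
    - [0, 0, -0.08]
    - [0, 0, -0.18]
    - [0, 0, -0.28]
    - [0, 0, -0.38]
    - [0, 0, -0.48]
    - [0, 0, -0.58]
    - [0, 0, -0.68]
    - [0, 0, -0.76]
    - [0, 0, -0.825]
    - [0, 0, -0.825]
  gripper: [1, 1, 1, 1, 1, 1, 1, 1, 1, 1]

```text
t: 31.45
eef_pos: [0.4453, 0.2897, 0.1917]
tool_rot: [0.501, 0.501, 0.499, -0.499]
contact_force: [-0.1, 0.3, -0.3]
gripper_width: 1.001
```

```bash
python3 -c "
from h import *
goto(.4376,.3275,.042,1.5708)"
```

```text
option 1 [ 7.000e-03  2.000e-03 -3.141e+00]
  option -1 [-0.001  0.004  0.   ]
t 31.45 tcp [0.4453 0.2897 0.1917] slide [  -7.7   37.8 -149.7] turn [-0.001  0.004  0.   ] q [-0.17  0.35 -0.64  1.91  0.26  0.96 -2.5 ] grip 1.001 F [-0.1  0.3 -0.3]
```

Emit:
drive_tool:
  slide:
    - [-4, 20, 0]
    - [-8, 36, 0]
    - [-8, 38, 0]
    - [-8, 38, -30]
    - [-8, 38, -50]
    - [-8, 38, -50]
  turn:
    - [0, 0.004, 0]
    - [0, 0.004, 0]
    - [0, 0.004, 0]
    - [0, 0.004, 0]
    - [0, 0.004, 0]
    - [0, 0.004, 0]
  gripper: [1, 1, 1, 1, 1, 1]

```text
t: 32.05
eef_pos: [0.4366, 0.3251, 0.1397]
tool_rot: [-0.5, -0.499, -0.5, 0.502]
contact_force: [-0.4, -0.8, -0.4]
gripper_width: 1.003
```

Emit:
drive_tool:
  slide:
    - [1, 2, -30]
    - [1, 2, -60]
    - [1, 2, -85]
    - [1, 2, -95]
    - [1, 2, -98]
    - [1, 2, -98]
  turn:
    - [0, 0, 0]
    - [0, 0, 0]
    - [0, 0, 0]
    - [0, 0, 0]
    - [0, 0, 0]
    - [0, 0, 0]
  gripper: [1, 1, 1, 1, 1, 1]

```text
t: 32.65
eef_pos: [0.4383, 0.3274, 0.0428]
tool_rot: [-0.5, -0.499, -0.5, 0.501]
contact_force: [-0.2, 0.4, 0.4]
gripper_width: 0.999
```

Emit:
drive_tool:
  slide:
    - [0, 0, 0]
    - [0, 0, 0]
    - [0, 0, 0]
    - [0, 0, 0]
    - [0, 0, 0]
    - [0, 0, 0]
    - [0, 0, 0]
    - [0, 0, 0]
    - [0, 0, 0]
    - [0, 0, 0]
  turn:
    - [0, 0, 0]
    - [0, 0, 0]
    - [0, 0, 0]
    - [0, 0, 0]
    - [0, 0, 0]
    - [0, 0, 0]
    - [0, 0, 0]
    - [0, 0, 0]
    - [0, 0, 0]
    - [0, 0, 0]
  gripper: [0.8, 0.7, 0.6, 0.5, 0.4, 0.3, 0.25, 0.2, 0.2, 0.2]

```text
t: 33.65
eef_pos: [0.4387, 0.3277, 0.0437]
tool_rot: [-0.5, -0.5, -0.5, 0.501]
contact_force: [-0.8, -1.8, 6.1]
gripper_width: 0.516
```

Emit:
drive_tool:
  slide:
    - [0, 0, 10]
    - [0, 0, 30]
    - [0, 0, 65]
    - [0, 0, 100]
    - [0, 0, 135]
    - [0, 0, 150]
    - [0, 0, 150]
    - [0, 0, 150]
  turn:
    - [0, 0, 0]
    - [0, 0, 0]
    - [0, 0, 0]
    - [0, 0, 0]
    - [0, 0, 0]
    - [0, 0, 0]
    - [0, 0, 0]
    - [0, 0, 0]
  gripper: [0.2, 0.2, 0.2, 0.2, 0.2, 0.2, 0.2, 0.2]

```text
t: 34.45
eef_pos: [0.4383, 0.327, 0.1927]
tool_rot: [-0.5, -0.499, -0.499, 0.502]
contact_force: [-0.3, -0.3, -2.2]
gripper_width: 0.52
```

```bash
python3 -c "
from h import *
goto(.5365,.126,.044,1.5708)
c=snap('side'); crop(c,145,100,400,384,'s15.png',2)"
```

```text
option 1 [-3.00e-03 -4.00e-03 -3.14e+00]
  option -1 [ 0.003 -0.002  0.001]
t 34.45 tcp [0.4383 0.327  0.1927] slide [  98.2 -201.  -148.7] turn [ 0.003 -0.002  0.001] q [-0.23  0.38 -0.65  1.87  0.27  0.98 -2.57] grip 0.52 F [-0.3 -0.3 -2.2]
```

View pics/s15.png

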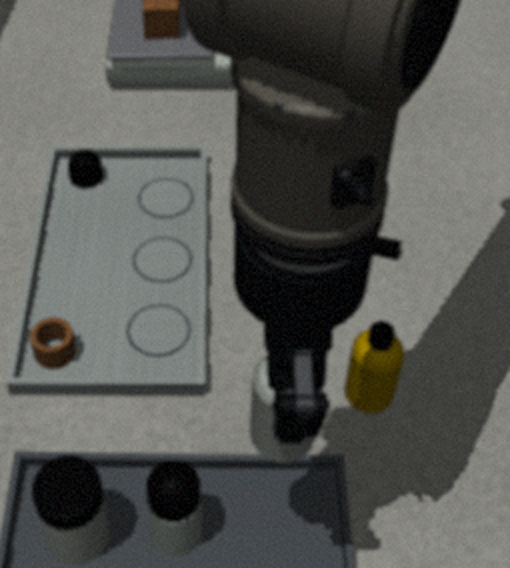

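Emit:
drive_tool:
  slide:
    - [8, -16, 0]
    - [22, -45, 0]
    - [40, -82, 0]
    - [58, -118, 0]
    - [74, -150, 0]
    - [86, -176, 0]
    - [94, -192, 0]
    - [99, -201, 0]
    - [99, -201, 0]
    - [99, -201, 0]
  turn:
    - [0, 0, 0]
    - [0, 0, 0]
    - [0, 0, 0]
    - [0, 0, 0]
    - [0, 0, 0]
    - [0, 0, 0]
    - [0, 0, 0]
    - [0, 0, 0]
    - [0, 0, 0]
    - [0, 0, 0]
  gripper: [0.2, 0.2, 0.2, 0.2, 0.2, 0.2, 0.2, 0.2, 0.2, 0.2]

```text
t: 35.5
eef_pos: [0.5361, 0.1268, 0.1912]
tool_rot: [-0.5, -0.498, -0.5, 0.502]
contact_force: [0.2, -0.5, -1.5]
gripper_width: 0.519
```

Emit:
drive_tool:
  slide:
    - [0, 0, -30]
    - [0, 0, -65]
    - [0, 0, -100]
    - [0, 0, -120]
    - [0, 0, -130]
    - [0, 0, -135]
    - [0, 0, -135]
  turn:
    - [0, 0, 0]
    - [0, 0, 0]
    - [0, 0, 0]
    - [0, 0, 0]
    - [0, 0, 0]
    - [0, 0, 0]
    - [0, 0, 0]
  gripper: [0.2, 0.2, 0.2, 0.2, 0.2, 0.2, 0.2]

```text
t: 36.2
eef_pos: [0.5361, 0.1277, 0.0565]
tool_rot: [-0.5, -0.498, -0.501, 0.502]
contact_force: [0.4, 0.9, -1.4]
gripper_width: 0.522
```

Emit:
drive_tool:
  slide:
    - [1.5, -1.5, -5]
    - [1.5, -1.5, -9]
    - [1.5, -1.5, -11]
    - [1.5, -1.5, -13]
    - [1.5, -1.5, -14]
    - [1.5, -1.5, -14]
  turn:
    - [0, 0, 0]
    - [0, 0, 0]
    - [0, 0, 0]
    - [0, 0, 0]
    - [0, 0, 0]
    - [0, 0, 0]
  gripper: [0.2, 0.2, 0.2, 0.2, 0.2, 0.2]

```text
t: 36.8
eef_pos: [0.5379, 0.1261, 0.0437]
tool_rot: [-0.5, -0.498, -0.5, 0.502]
contact_force: [-4.2, -1.2, 12.1]
gripper_width: 0.52
```

Touchdown. Release and go for the roll-on.

Emit:
drive_tool:
  slide:
    - [0, 0, 0]
    - [0, 0, 0]
    - [0, 0, 0]
    - [0, 0, 0]
    - [0, 0, 0]
    - [0, 0, 0]
    - [0, 0, 0]
    - [0, 0, 0]
  turn:
    - [0, 0, 0]
    - [0, 0, 0]
    - [0, 0, 0]
    - [0, 0, 0]
    - [0, 0, 0]
    - [0, 0, 0]
    - [0, 0, 0]
    - [0, 0, 0]
  gripper: [0.55, 0.65, 0.75, 0.85, 0.95, 1, 1, 1]

```text
t: 37.6
eef_pos: [0.5378, 0.1261, 0.0437]
tool_rot: [-0.5, -0.498, -0.5, 0.502]
contact_force: [0.0, -0.5, -0.0]
gripper_width: 0.996
```

Emit:
drive_tool:
  slide:
    - [0, 0, 20]
    - [0, 0, 60]
    - [0, 0, 100]
    - [0, 0, 130]
    - [-4, 40, 140]
    - [-10, 90, 140]
    - [-16, 140, 140]
    - [-21, 180, 140]
    - [-23, 200, 140]
    - [-23, 204, 140]
  turn:
    - [0, 0, 0]
    - [0, 0, 0]
    - [0, 0, 0]
    - [0, 0, 0]
    - [0, 0, 0]
    - [0, 0, 0]
    - [0, 0, 0]
    - [0, 0, 0]
    - [0, 0, 0]
    - [0, 0, 0]
  gripper: [1, 1, 1, 1, 1, 1, 1, 1, 1, 1]

```text
t: 38.6
eef_pos: [0.5132, 0.3339, 0.1838]
tool_rot: [0.501, 0.497, 0.502, -0.5]
contact_force: [0.9, 0.4, -0.8]
gripper_width: 0.998
```

```bash
python3 -c "
from h import *
goto(.5152,.3298,.042,1.5708)
c=snap('side'); crop(c,145,100,400,384,'s16.png',2)"
```

```text
option 1 [7.000e-03 2.000e-03 3.136e+00]
  option -1 [ 0.001 -0.004 -0.006]
t 38.6 tcp [0.5132 0.3339 0.1838] slide [   2.    -4.1 -141.8] turn [ 0.001 -0.004 -0.006] q [-0.23  0.49 -0.6   1.72  0.32  1.03 -2.51] grip 0.998 F [ 0.9  0.4 -0.8]
```

View pics/s16.png

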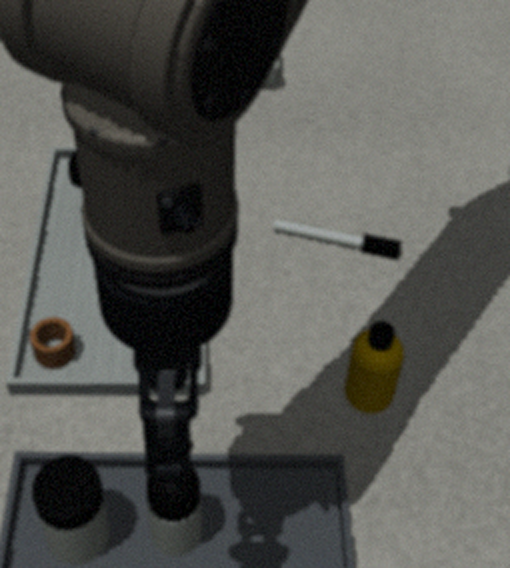

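Emit:
drive_tool:
  slide:
    - [2, -4, 0]
    - [2, -4, -10]
    - [2, -4, -40]
    - [2, -4, -75]
    - [2, -4, -110]
    - [2, -4, -130]
    - [2, -4, -139]
    - [2, -4, -141]
    - [2, -4, -141]
  turn:
    - [0, -0.004, -0.006]
    - [0, -0.004, -0.006]
    - [0, -0.004, -0.006]
    - [0, -0.004, -0.006]
    - [0, -0.004, -0.006]
    - [0, -0.004, -0.006]
    - [0, -0.004, -0.006]
    - [0, -0.004, -0.006]
    - [0, -0.004, -0.006]
  gripper: [1, 1, 1, 1, 1, 1, 1, 1, 1]

```text
t: 39.55
eef_pos: [0.5166, 0.3278, 0.0431]
tool_rot: [-0.5, -0.5, -0.499, 0.501]
contact_force: [-0.1, -0.0, 0.4]
gripper_width: 1.002
```

Emit:
drive_tool:
  slide:
    - [0, 0, 0]
    - [0, 0, 0]
    - [0, 0, 0]
    - [0, 0, 0]
    - [0, 0, 0]
    - [0, 0, 0]
    - [0, 0, 0]
    - [0, 0, 0]
    - [0, 0, 0]
    - [0, 0, 0]
  turn:
    - [0, 0, 0]
    - [0, 0, 0]
    - [0, 0, 0]
    - [0, 0, 0]
    - [0, 0, 0]
    - [0, 0, 0]
    - [0, 0, 0]
    - [0, 0, 0]
    - [0, 0, 0]
    - [0, 0, 0]
  gripper: [0.8, 0.7, 0.6, 0.5, 0.4, 0.3, 0.25, 0.2, 0.2, 0.2]

```text
t: 40.55
eef_pos: [0.5169, 0.3283, 0.0437]
tool_rot: [-0.5, -0.501, -0.499, 0.501]
contact_force: [-0.4, -0.2, 5.1]
gripper_width: 0.478
```

Emit:
drive_tool:
  slide:
    - [0, 0, 10]
    - [0, 0, 30]
    - [0, 0, 65]
    - [0, 0, 100]
    - [0, 0, 135]
    - [0, 0, 155]
    - [0, 0, 160]
    - [0, 0, 160]
  turn:
    - [0, 0, 0]
    - [0, 0, 0]
    - [0, 0, 0]
    - [0, 0, 0]
    - [0, 0, 0]
    - [0, 0, 0]
    - [0, 0, 0]
    - [0, 0, 0]
  gripper: [0.2, 0.2, 0.2, 0.2, 0.2, 0.2, 0.2, 0.2]

```text
t: 41.35
eef_pos: [0.5169, 0.3281, 0.2041]
tool_rot: [0.5, 0.501, 0.498, -0.501]
contact_force: [-0.1, 0.1, -1.0]
gripper_width: 0.478
```

```bash
python3 -c "
from h import *
goto(.536,.036,.042,1.5708)"
```

```text
option 1 [ 3.000e-03 -2.000e-03 -3.139e+00]
  option -1 [0.001 0.002 0.003]
t 41.35 tcp [0.5169 0.3281 0.2041] slide [  19.1 -292.1 -162.1] turn [0.001 0.002 0.003] q [-0.21  0.47 -0.61  1.71  0.3   1.06 -2.5 ] grip 0.478 F [-0.1  0.1 -1. ]
```

Emit:
drive_tool:
  slide:
    - [2, -25, 0]
    - [5, -62, 0]
    - [8, -102, 0]
    - [11, -142, 0]
    - [14, -182, 0]
    - [17, -222, 0]
    - [19, -256, 0]
    - [21, -280, 0]
    - [21, -290, 0]
    - [21, -292, 0]
  turn:
    - [0, 0, 0.003]
    - [0, 0, 0.003]
    - [0, 0, 0.003]
    - [0, 0, 0.003]
    - [0, 0, 0.003]
    - [0, 0, 0.003]
    - [0, 0, 0.003]
    - [0, 0, 0.003]
    - [0, 0, 0.003]
    - [0, 0, 0.003]
  gripper: [0.2, 0.2, 0.2, 0.2, 0.2, 0.2, 0.2, 0.2, 0.2, 0.2]

```text
t: 42.35
eef_pos: [0.5372, 0.0349, 0.2028]
tool_rot: [-0.5, -0.5, -0.499, 0.501]
contact_force: [0.2, -0.4, -0.4]
gripper_width: 0.478
```

Emit:
drive_tool:
  slide:
    - [0, 0, 0]
    - [0, 0, 0]
  turn:
    - [0, 0, 0]
    - [0, 0, 0]
  gripper: [0.2, 0.2]

```text
t: 42.55
eef_pos: [0.5367, 0.0367, 0.2023]
tool_rot: [-0.5, -0.499, -0.5, 0.5]
contact_force: [0.3, 0.6, -0.8]
gripper_width: 0.476
```

Emit:
drive_tool:
  slide:
    - [1, 0, -30]
    - [1, 0, -65]
    - [1, 0, -100]
    - [1, 0, -125]
    - [1, 0, -138]
    - [1, 0, -145]
    - [1, 0, -145]
    - [1, 0, -145]
  turn:
    - [0, 0, 0]
    - [0, 0, 0]
    - [0, 0, 0]
    - [0, 0, 0]
    - [0, 0, 0]
    - [0, 0, 0]
    - [0, 0, 0]
    - [0, 0, 0]
  gripper: [0.2, 0.2, 0.2, 0.2, 0.2, 0.2, 0.2, 0.2]

```text
t: 43.35
eef_pos: [0.5386, 0.0372, 0.0584]
tool_rot: [0.5, 0.5, 0.5, -0.5]
contact_force: [-0.1, -0.6, -0.1]
gripper_width: 0.478
```

Emit:
drive_tool:
  slide:
    - [-1, -1, -5]
    - [-1, -1, -9]
    - [-1, -1, -12]
    - [-1, -1, -14]
    - [-1, -1, -15]
    - [-1, -1, -15.5]
    - [-1, -1, -15.5]
  turn:
    - [0, 0, 0]
    - [0, 0, 0]
    - [0, 0, 0]
    - [0, 0, 0]
    - [0, 0, 0]
    - [0, 0, 0]
    - [0, 0, 0]
  gripper: [0.2, 0.2, 0.2, 0.2, 0.2, 0.2, 0.2]

```text
t: 44.05
eef_pos: [0.5378, 0.0361, 0.0437]
tool_rot: [0.501, 0.5, 0.5, -0.5]
contact_force: [-2.4, -0.7, 8.4]
gripper_width: 0.475
```

Emit:
drive_tool:
  slide:
    - [0, 0, 0]
    - [0, 0, 0]
    - [0, 0, 0]
    - [0, 0, 0]
    - [0, 0, 0]
    - [0, 0, 0]
    - [0, 0, 0]
  turn:
    - [0, 0, 0]
    - [0, 0, 0]
    - [0, 0, 0]
    - [0, 0, 0]
    - [0, 0, 0]
    - [0, 0, 0]
    - [0, 0, 0]
  gripper: [0.55, 0.65, 0.75, 0.85, 0.95, 0.95, 0.95]

```text
t: 44.75
eef_pos: [0.5377, 0.0361, 0.0437]
tool_rot: [0.501, 0.5, 0.5, -0.5]
contact_force: [0.1, -0.6, -0.3]
gripper_width: 0.952
```

Emit:
drive_tool:
  slide:
    - [0, 0, 20]
    - [0, 0, 60]
    - [0, 0, 100]
    - [0, 0, 130]
    - [8, 40, 140]
    - [18, 90, 140]
    - [28, 140, 140]
    - [38, 190, 140]
    - [46, 230, 140]
    - [53, 265, 140]
  turn:
    - [0, 0, 0]
    - [0, 0, 0]
    - [0, 0, 0]
    - [0, 0, 0]
    - [0, 0, 0]
    - [0, 0, 0]
    - [0, 0, 0]
    - [0, 0, 0]
    - [0, 0, 0]
    - [0, 0, 0]
  gripper: [1, 1, 1, 1, 1, 1, 1, 1, 1, 1]

```text
t: 45.75
eef_pos: [0.5904, 0.3043, 0.1836]
tool_rot: [0.501, 0.499, 0.5, -0.499]
contact_force: [0.6, 0.3, 0.2]
gripper_width: 0.997
```

```bash
python3 -c "
from h import *
goto(.5965,.3305,.042,1.5708)
c=snap('side'); crop(c,145,100,400,384,'s17.png',2)"
```

```text
option 1 [-1.000e-03  1.000e-03  3.139e+00]
  option -1 [ 0.     0.    -0.003]
t 45.75 tcp [0.5904 0.3043 0.1836] slide [   6.1   26.2 -141.6] turn [ 0.     0.    -0.003] q [-0.18  0.57 -0.57  1.6   0.33  1.08 -2.4 ] grip 0.997 F [0.6 0.3 0.2]
```

View pics/s17.png

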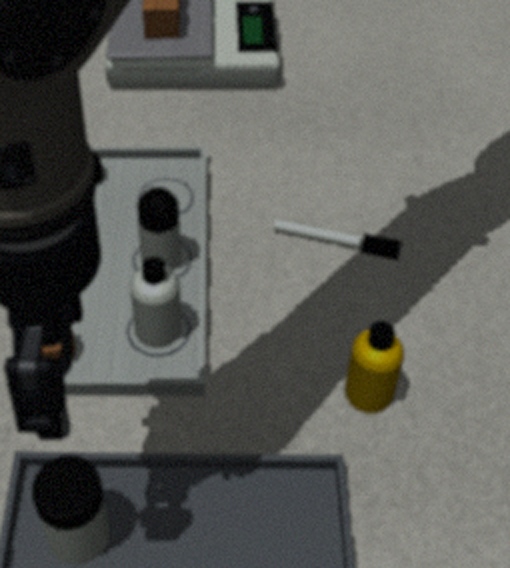

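Lotion cap (153,270) and roll-on cap (158,208) are at the same pixels as at the start (crop-shifted 60 px). Now the jar.

Emit:
drive_tool:
  slide:
    - [3, 15, 0]
    - [6, 25, 0]
    - [6, 25, 0]
    - [6, 25, -30]
    - [6, 25, -65]
    - [6, 25, -100]
    - [6, 25, -125]
    - [6, 25, -137]
    - [6, 25, -140]
    - [6, 25, -140]
  turn:
    - [0, 0, -0.003]
    - [0, 0, -0.003]
    - [0, 0, -0.003]
    - [0, 0, -0.003]
    - [0, 0, -0.003]
    - [0, 0, -0.003]
    - [0, 0, -0.003]
    - [0, 0, -0.003]
    - [0, 0, -0.003]
    - [0, 0, -0.003]
  gripper: [1, 1, 1, 1, 1, 1, 1, 1, 1, 1]

```text
t: 46.8
eef_pos: [0.5961, 0.3358, 0.0446]
tool_rot: [0.5, 0.501, 0.502, -0.497]
contact_force: [0.4, -0.2, -0.1]
gripper_width: 0.995
```

Emit:
drive_tool:
  slide:
    - [0, 0, 0]
    - [0, 0, 0]
    - [0, 0, 0]
    - [0, 0, 0]
    - [0, 0, 0]
    - [0, 0, 0]
    - [0, 0, 0]
    - [0, 0, 0]
    - [0, 0, 0]
    - [0, 0, 0]
  turn:
    - [0, 0, 0]
    - [0, 0, 0]
    - [0, 0, 0]
    - [0, 0, 0]
    - [0, 0, 0]
    - [0, 0, 0]
    - [0, 0, 0]
    - [0, 0, 0]
    - [0, 0, 0]
    - [0, 0, 0]
  gripper: [0.8, 0.7, 0.6, 0.5, 0.4, 0.3, 0.3, 0.3, 0.3, 0.3]

```text
t: 47.8
eef_pos: [0.597, 0.3357, 0.046]
tool_rot: [0.5, 0.501, 0.502, -0.497]
contact_force: [-0.6, -1.7, 6.7]
gripper_width: 0.595
```

Emit:
drive_tool:
  slide:
    - [0, 0, 10]
    - [0, 0, 30]
    - [0, 0, 65]
    - [0, 0, 100]
    - [0, 0, 135]
    - [0, 0, 155]
    - [0, 0, 160]
    - [0, 0, 160]
  turn:
    - [0, 0, 0]
    - [0, 0, 0]
    - [0, 0, 0]
    - [0, 0, 0]
    - [0, 0, 0]
    - [0, 0, 0]
    - [0, 0, 0]
    - [0, 0, 0]
  gripper: [0.3, 0.3, 0.3, 0.3, 0.3, 0.3, 0.3, 0.3]

```text
t: 48.6
eef_pos: [0.5971, 0.3359, 0.2067]
tool_rot: [0.501, 0.502, 0.501, -0.496]
contact_force: [0.0, -0.3, -1.9]
gripper_width: 0.593
```

```bash
python3 -c "
from h import *
goto(.536,-.0535,.042,1.5708)"
```

```text
option 1 [-0.007 -0.01   3.138]
  option -1 [-0.006  0.004 -0.004]
t 48.6 tcp [0.5971 0.3359 0.2067] slide [ -61.1 -389.4 -164.7] turn [-0.006  0.004 -0.004] q [-0.22  0.58 -0.57  1.53  0.33  1.13 -2.42] grip 0.593 F [ 0.  -0.3 -1.9]
```

Emit:
drive_tool:
  slide:
    - [-5, -30, 0]
    - [-11, -70, 0]
    - [-17, -110, 0]
    - [-23, -150, 0]
    - [-30, -190, 0]
    - [-36, -230, 0]
    - [-42, -270, 0]
    - [-48, -310, 0]
    - [-55, -350, 0]
    - [-59, -375, 0]
  turn:
    - [0, 0, 0]
    - [0, 0, 0]
    - [0, 0, 0]
    - [0, 0, 0]
    - [0, 0, 0]
    - [0, 0, 0]
    - [0, 0, 0]
    - [0, 0, 0]
    - [0, 0, 0]
    - [0, 0, 0]
  gripper: [0.3, 0.3, 0.3, 0.3, 0.3, 0.3, 0.3, 0.3, 0.3, 0.3]

```text
t: 49.6
eef_pos: [0.536, -0.043, 0.2046]
tool_rot: [0.499, 0.501, 0.501, -0.498]
contact_force: [0.6, 0.1, -0.2]
gripper_width: 0.594
```

Emit:
drive_tool:
  slide:
    - [0, 0, 0]
    - [0, 0, 0]
  turn:
    - [0, 0, 0]
    - [0, 0, 0]
  gripper: [0.3, 0.3]

```text
t: 49.8
eef_pos: [0.5347, -0.0437, 0.203]
tool_rot: [0.498, 0.501, 0.502, -0.5]
contact_force: [0.3, 0.4, -1.5]
gripper_width: 0.593
```

```bash
python3 -c "
from h import *
goto(.536,-.0535,.046,1.5708)"
```

```text
option 1 [-0.004  0.008 -3.14 ]
  option -1 [-0.005 -0.003  0.001]
t 49.8 tcp [ 0.5347 -0.0437  0.203 ] slide [   1.3   -9.8 -157. ] turn [-0.005 -0.003  0.001] q [ 0.42  0.33 -0.54  1.89  0.2   0.98 -1.79] grip 0.593 F [ 0.3  0.4 -1.5]
```

Emit:
drive_tool:
  slide:
    - [1, -10, 0]
    - [1, -10, -5]
    - [1, -10, -35]
    - [1, -10, -70]
    - [1, -10, -105]
    - [1, -10, -128]
    - [1, -10, -138]
    - [1, -10, -142]
    - [1, -10, -142]
    - [1, -10, -142]
  turn:
    - [-0.005, -0.003, 0]
    - [-0.005, -0.003, 0]
    - [-0.005, -0.003, 0]
    - [-0.005, -0.003, 0]
    - [-0.005, -0.003, 0]
    - [-0.005, -0.003, 0]
    - [-0.005, -0.003, 0]
    - [-0.005, -0.003, 0]
    - [-0.005, -0.003, 0]
    - [-0.005, -0.003, 0]
  gripper: [0.3, 0.3, 0.3, 0.3, 0.3, 0.3, 0.3, 0.3, 0.3, 0.3]

```text
t: 50.8
eef_pos: [0.5367, -0.0535, 0.0622]
tool_rot: [0.5, 0.501, 0.499, -0.5]
contact_force: [-0.4, -0.2, -0.6]
gripper_width: 0.594
```

Emit:
drive_tool:
  slide:
    - [-0.5, 0, -5]
    - [-0.5, 0, -9]
    - [-0.5, 0, -12]
    - [-0.5, 0, -14]
    - [-0.5, 0, -16]
    - [-0.5, 0, -17]
    - [-0.5, 0, -17]
  turn:
    - [0, 0, 0]
    - [0, 0, 0]
    - [0, 0, 0]
    - [0, 0, 0]
    - [0, 0, 0]
    - [0, 0, 0]
    - [0, 0, 0]
  gripper: [0.3, 0.3, 0.3, 0.3, 0.3, 0.3, 0.3]

```text
t: 51.5
eef_pos: [0.5366, -0.0536, 0.046]
tool_rot: [0.5, 0.501, 0.499, -0.5]
contact_force: [-2.5, 0.2, 8.2]
gripper_width: 0.597
```

Emit:
drive_tool:
  slide:
    - [0, 0, 0]
    - [0, 0, 0]
    - [0, 0, 0]
    - [0, 0, 0]
    - [0, 0, 0]
    - [0, 0, 0]
    - [0, 0, 0]
  turn:
    - [0, 0, 0]
    - [0, 0, 0]
    - [0, 0, 0]
    - [0, 0, 0]
    - [0, 0, 0]
    - [0, 0, 0]
    - [0, 0, 0]
  gripper: [0.65, 0.75, 0.85, 0.93, 0.93, 0.93, 0.93]

```text
t: 52.2
eef_pos: [0.5365, -0.0536, 0.0459]
tool_rot: [0.5, 0.501, 0.499, -0.5]
contact_force: [-0.9, -0.0, -0.3]
gripper_width: 0.929
```

Emit:
drive_tool:
  slide:
    - [0, 0, 15]
    - [0, 0, 45]
    - [0, 0, 85]
    - [0, 0, 125]
    - [0, 0, 165]
    - [-20, -30, 200]
    - [-45, -60, 210]
    - [-70, -95, 210]
    - [-95, -130, 210]
    - [-120, -165, 210]
  turn:
    - [0, 0, 0]
    - [0, 0, 0]
    - [0, 0, 0]
    - [0, 0, 0]
    - [0, 0, 0]
    - [0, 0, 0]
    - [0, 0, 0]
    - [0, 0, 0]
    - [0, 0, 0]
    - [0, 0, 0]
  gripper: [0.93, 0.93, 0.93, 0.93, 0.93, 0.93, 0.93, 0.93, 0.93, 0.93]

```text
t: 53.2
eef_pos: [0.4154, -0.2195, 0.2573]
tool_rot: [0.501, 0.501, 0.498, -0.499]
contact_force: [0.8, -0.4, -0.8]
gripper_width: 0.927
```

Emit:
drive_tool:
  slide:
    - [-15, -30, 0]
    - [-35, -70, 0]
    - [-55, -110, 0]
    - [-75, -150, 0]
    - [-95, -190, 0]
    - [-115, -230, 0]
    - [-130, -260, 0]
    - [-140, -280, 0]
    - [-140, -280, 0]
    - [-140, -280, 0]
  turn:
    - [0, 0, 0]
    - [0, 0, 0]
    - [0, 0, 0]
    - [0, 0, 0]
    - [0, 0, 0]
    - [0, 0, 0]
    - [0, 0, 0]
    - [0, 0, 0]
    - [0, 0, 0]
    - [0, 0, 0]
  gripper: [0.93, 0.93, 0.93, 0.93, 0.93, 0.93, 0.93, 0.93, 0.93, 0.93]

```text
t: 54.2
eef_pos: [0.2756, -0.4992, 0.258]
tool_rot: [0.501, 0.501, 0.498, -0.499]
contact_force: [0.1, 0.9, -0.4]
gripper_width: 0.929
```

Run:
```python
from m import *
cv2.imwrite("pics/t20.png",cv2.resize(c["color"][:,:,::-1],(800,600)))
a=cv2.cvtColor(cv2.imread("pics/top0.png"),cv2.COLOR_BGR2RGB); h0=cv2.cvtColor(a,cv2.COLOR_RGB2HSV)
for nm,hh in(("start",h0),("now",h)):
    for ce,st,l in blobs((hh[...,2]<35)[130:205,185:310],20): print(nm,(ce+[185,130]).round(2),st[2:])
s=snap('side','s20.png')
s0=cv2.cvtColor(cv2.imread("pics/side0.png"),cv2.COLOR_BGR2RGB)
for nm,im in(("start",s0),("now",s["color"])):
    for ce,st,l in blobs(cv2.cvtColor(im,cv2.COLOR_RGB2HSV)[150:300,145:265,2]<32,50): print(nm,(ce+[145,150]).round(1),st[2:])
o=bot.get_obs();print(o["t"],o["eef_pos"])
```

```text
brown [203.9 146. ] [14 14 58] z0.036 [0.6331 0.1526 0.036 ] 
brown [387.2 176.5] [ 39  16 618] z0.104 [ 0.5442 -0.3289  0.104 ] ((387.0, 176.5), (15.0, 38.0), 90.0)
dark [119.7 165.7] [ 4 52 58] z0.092 [0.5708 0.3648 0.092 ] 
dark [290.5 150.1] [ 13  14 136] z0.092 [ 0.6137 -0.0805  0.092 ] 
dark [280.3 180.9] [ 19  20 291] z0.092 [ 0.5329 -0.0538  0.092 ] 
dark [375.1 182.1] [37 17 71] z0.092 [ 0.5304 -0.301   0.092 ] 
dark [245.3 179.9] [ 14  15 170] z0.092 [0.5351 0.0374 0.092 ] 
dark [211.2 178.9] [ 7  7 39] z0.092 [0.5374 0.1262 0.092 ] 
dark [117.5 214.6] [ 4 42 48] z0.092 [0.4435 0.3678 0.092 ] 
dark [383.2 224.3] [ 40  18 478] z0.092 [ 0.421  -0.3203  0.092 ] 
start [290.45 150.07] [ 13  13 135]
start [245.49 179.41] [ 14  16 180]
start [278.68 180.93] [ 19  19 288]
start [210.5  178.68] [ 8  7 38]
now [290.46 150.12] [ 13  14 136]
now [280.26 180.87] [ 19  20 291]
now [245.31 179.89] [ 14  15 170]
now [211.23 178.87] [ 7  7 39]
start [226.2 174.5] [ 25  22 441]
start [187.5 183.9] [ 17  19 259]
start [224.  204.5] [ 21  24 393]
start [206.  229.3] [ 10  39 113]
start [221.5 235.3] [ 12  13 123]
start [176.5 277.3] [14 12 74]
now [226.1 173.4] [ 25  24 441]
now [187.5 184. ] [ 17  18 257]
now [224.  204.8] [ 21  24 387]
now [221.8 234.5] [ 11  14 124]
now [177.  276.9] [13 13 69]
54.3 [ 0.27642941 -0.49834642  0.25785885]
```

View pics/t20.png

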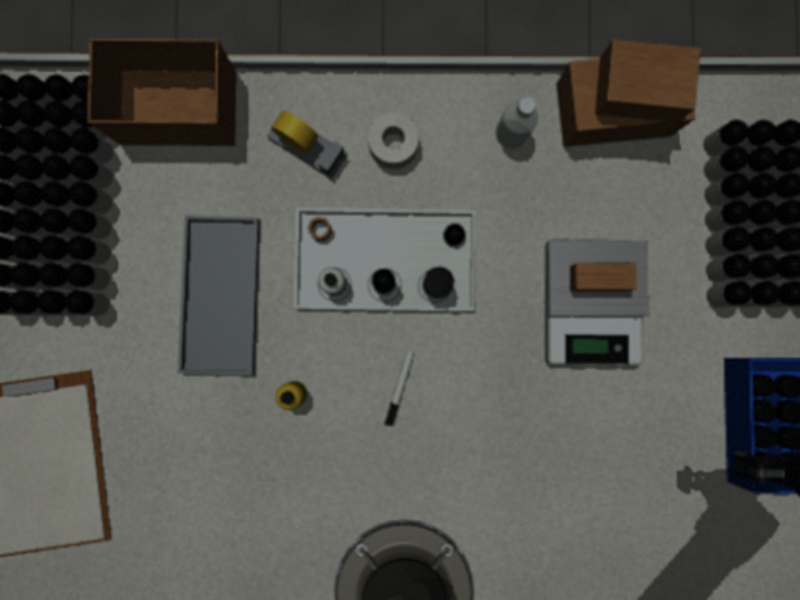

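View pics/s20.png

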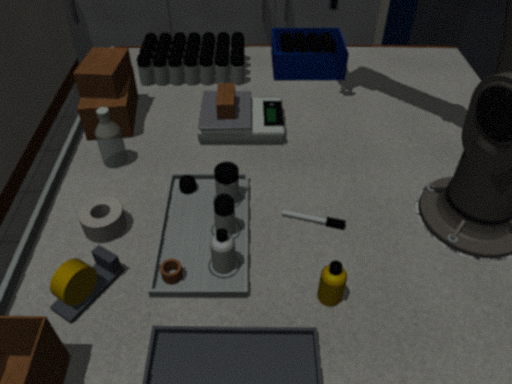

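Everything is in place: pixel shifts from the start are at most 1.6 px (about 4 mm, the jar), and the carton is centred on the pan. Handing in.

```bash
python3 -c "
from station import bot
print(bot.hand_in())"
```

```text
the job is handed in; nothing more can be done
None
```

The job is handed in at about 54 s, well under the 131 s limit; hand-in gives no verdict. I moved the jar, roll-on and lotion into the side tray, put the carton on the pan, then set all three containers back on their marks. Each was set down under contact at the expected height before release.

Last checks, from the cameras:
- **Carton:** it measured (0.544, −0.329) m, within 3 mm of the pan centre, and lies along the pan's longer side.
- **Containers:** all three are upright. Compared with the start images, the lotion is about 2 mm off, the roll-on about 1 mm, and the jar about 4 mm in y. The limit is 14 mm.
- **Cap and core:** neither has moved measurably.
- **Robot:** the arm is clear of everything.

No check failed. Two things didn't quite agree:
- **Jar's starting place:** the top view put its y at −0.050 m and the tray geometry at −0.055 m. I used −0.0535, which explains its 4 mm.
- **Arm tracking:** the arm was off its target by up to about 10 mm in y at the end of some moves, usually right after a fast one. I corrected this from the measured position before most grasps and every final placing. I left it at the roll-on pick-up, where the closing fingers probably nudged the bottle by about 6 mm.

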